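Change over the pots on the warming plate

ROBOT

A 6-joint arm with a two-finger parallel gripper is mounted at the origin on a cart in front of the work surface, level with it; the furniture and walls round the work are solid. World frame = base frame: x ahead of the robot, y to its left, z up, the work surface at z = 0. Lengths are in m, angles in rad, forces in N, time in s.
With the tool pointing down it reaches from about 0.35 to 0.975 m from the base axis. Payload 4.9 kg.
Tool frame: the origin (TCP) lies midway between the tips of the shut fingers; the grasp point (between the pads) lies 19 mm behind it; z points along the fingers, y is the direction in which the jaws open and shut (so a half turn about z gives the same grasp; the last joint's range is limited). The gripper opens to 85 mm and grips with 20 to 120 N. Pads are 22 mm wide; open, the fingers measure 114 mm over their backs; the gripper's body (76 mm by 85 mm) begins 54 mm behind the grasp point. The pads swing forward as they close: fully open they stand 13 mm farther back than shut.
Start: joints at [1.172, 0.053, 1.613, -0, 1.476, -0.119], TCP at [0.173, 0.601, 0.198] pointing down, gripper open.
Joint ranges: [-3.01, 3.01], [-1.01, 2.22], [0.06, 2.58], [-1.02, 4.17], [0.09, 2.62], [-3.14, 3.14]. Speed limits (rad/s): [2.57, 2.57, 3.14, 3.14, 3.14, 3.14].

INTERFACE

Orientations are given as a unit quaternion [w, x, y, z].
In Python, from plant import state, grab_frame, camera_info, job_done, cut_out gives the robot as it stands.
- The arm moves only by the tool step_arm, never from a script. Its argument "moves" is a list of rows, each a list of 7 numbers: the shift along the tool's x, y, z in m, then the turn, a rotation vector about the tool's x, y, z in rad, then the finger opening in m, from 0 to 0.0854. A call has 1 to 8 rows; each row shifts and turns the commanded pose from where the row before left it, along the tool's axes as they then stand; what a row does not reach is not made up. A row lasts 1/10 s, in which the tool goes at most 50 mm and 8.59 degrees, less where a joint would pass 70% of its speed; a pose out of reach is approached as far as the arm can. A call is refused whole if a number of a shift passes 0.05 or a number of a turn 0.15, either way. A call with a gripper value outside its range is refused whole. The fingers move at their own pace and stop on an object; the grip force is fixed at half the most. Time passes only in rows, so rows that do not move let the fingers close. It gives the time, the measured TCP pose, the force and the opening at its end, in the units of the state.
- state(): the state, without advancing time (a new reading comes with each control period).
- grab_frame(name): name is "side" or "top"; returns (picture, depth): 480x640x3 uint8, red, green, blue; 480x640 float32, m along the optical axis (not along the pixel's ray), 0 where there is no reading.
- camera_info(name): a dict with "intrinsics" (3x3 intrinsics, pixels), "world_from_camera" (4x4, takes a point from camera to world coordinates). Camera axes: x right, y down, z forward; pixel columns grow to the right and rows downward; lengths in m; the calibration is good to about 2 mm. A picture is of the moment at which its call begins. camera_info takes no time and is no camera call.
- job_done(): hands the job in, once; it reports no verdict.
Trained networks look in the newest picture that a camera, given by its name, has taken for a name from the list of things; names that differ only in an ending like _2 or _b are one class to them, and where a whole thing is asked for, a point or a joint stands for the part that bears it (a point fixed in the world has none). Each returns a list of dicts, best first, with "conf" (0 to 1); they miss things now and then, are a little off and sometimes report something else, mostly with a low value. They report only what shows in the picture. A call takes as long as a camera call. They do not tell look-alikes from the thing itself.
- cut_out(camera, query): "mask" (480x640 bool, what is visible of it) and "point" ([column, row] in pixels, amid what is visible of it).
The state is a dict: "time": time; "joint_pos": joint angles; "joint_vel": joint speeds; "joint_efforts": joint torques, N m; "tool_pos": TCP position; "tool_rot": TCP orientation; "contact_force": force on the tool from outside, world axes, zero at the start; "ft_torque": the same for the moment, N m; "gripper_width": opening from 0.0 (shut) to 1.0 (fully open).
Only numpy, scipy, OpenCV 4.12 (cv2) and the standard library are available. Lean on these libraries where they do the work, as an engineer would, in place of code of your own. Each camera call takes 0.05 s, during which the arm holds its last target.

TASK

The pot on the zone whose switch knob is pulled out (on) is finished, the pot on the switched-off zone is next, and the third, free zone was left on by mistake. First push the free zone's knob fully in; then, always sliding the pots flat on the plate and never lifting or tipping them, push the finished pot into the free zone's ring to cool, and after that push the other pot into the ring of the zone that is still on. Each pot must end wholly inside its white ring; do not let the pots knock together, and leave the other two knobs and everything else on the desk as they are.

Things in the scene. Friction and masses are not known exactly. Their poses are not given: they have to be found in the camera images.
- warming_plate: Fixed warming plate, black top, white housing, 230 mm (x, front to back) by 390 mm (y), 36 mm high; origin under its centre. Three zones in a row along y, 130 mm apart, the row 40 mm before the middle; behind the row there is room to slide a pot past another. A steel rim 4 mm high runs along left, right and back, inside edge 189 mm (sides) and 109 mm (back) from the middle.
- zone_1_center (a point): Centre of a heating zone's printed white ring (inner diameter 103 mm, four ticks outside it) on the plate's black top, 36 mm above the desk. x points from the front panel to the back of the plate, y along the plate to its left, z up. The zone's own switch is straight in front of it (toward -x).
- zone_1_knob (a point): Centre of the front face of this zone's push-pull knob: a round black cap, 19 mm across, 10 mm long, on a red shaft, 18 mm above the desk, sticking out of the front panel, which is 75 mm before (-x of) the zone's centre. Pushed in, the face stands 15 mm off the panel, pulled out 31 mm.
- zone_1_switch (a joint): Push-pull switch of this zone, m: 0 = pushed fully in (off), 0.016 = pulled fully out (on). It slides against about 2.5 N of friction, has no spring and stays where it is left.
- zone_2_center (a point): Centre of a heating zone's printed white ring (inner diameter 103 mm, four ticks outside it) on the plate's black top, 36 mm above the desk. x points from the front panel to the back of the plate, y along the plate to its left, z up. The zone's own switch is straight in front of it (toward -x).
- zone_2_knob (a point): Centre of the front face of this zone's push-pull knob: a round black cap, 19 mm across, 10 mm long, on a red shaft, 18 mm above the desk, sticking out of the front panel, which is 75 mm before (-x of) the zone's centre. Pushed in, the face stands 15 mm off the panel, pulled out 31 mm.
- zone_2_switch (a joint): Push-pull switch of this zone, m: 0 = pushed fully in (off), 0.016 = pulled fully out (on). It slides against about 2.5 N of friction, has no spring and stays where it is left.
- zone_3_center (a point): Centre of a heating zone's printed white ring (inner diameter 103 mm, four ticks outside it) on the plate's black top, 36 mm above the desk. x points from the front panel to the back of the plate, y along the plate to its left, z up. The zone's own switch is straight in front of it (toward -x).
- zone_3_knob (a point): Centre of the front face of this zone's push-pull knob: a round black cap, 19 mm across, 10 mm long, on a red shaft, 18 mm above the desk, sticking out of the front panel, which is 75 mm before (-x of) the zone's centre. Pushed in, the face stands 15 mm off the panel, pulled out 31 mm.
- zone_3_switch (a joint): Push-pull switch of this zone, m: 0 = pushed fully in (off), 0.016 = pulled fully out (on). It slides against about 2.5 N of friction, has no spring and stays where it is left.
- blue_lid_pot_center (a point): Centre (half-way up, 25 mm over its underside) of a round straight-sided steel pot with a blue lid, 84 mm in diameter, 50 mm high over all, about 0.4 kg; the lid is fixed and smooth with nothing to hold. It has no handle and stands loose on the smooth plate.
- red_lid_pot_center (a point): Centre (half-way up, 25 mm over its underside) of a round straight-sided steel pot with a red lid, 84 mm in diameter, 50 mm high over all, about 0.4 kg; the lid is fixed and smooth with nothing to hold. It has no handle and stands loose on the smooth plate.
- solder_reel_center (a point): Bystander: reel lying flat, 86x62x35 mm, with blue rims; point at half height.
- dish_1_center (a point): Bystander: low clear round dish with a tan fill, 43 mm in diameter, 10 mm high, standing on a back corner of the plate; point at half height.
- dish_2_center (a point): Bystander: low clear round dish with a grey fill, 62 mm in diameter, 10 mm high, standing on a back corner of the plate; point at half height.
- scriber_center (a point): Bystander: thin scriber with a pale handle, 118 mm long (along its y), 8 mm high; point at its middle.
- flux_brush_center (a point): Bystander: thin brush, red and wood, 177 mm long (along its y), 9 mm thick; point at its middle.
Mind the look-alikes: they are no part of the job. Leave any yellow look-alike of the part that bears blue_lid_pot_center alone.

How it is judged:
By the outcome, as a careful person would: the job done as asked, in the order asked, and still so for the second after the job is handed in, with the robot touching nothing.
It also fails if it takes over 54 s, if anything falls off the work surface, if the arm or the gripper's body presses on something with over 40 N, if the wrist force passes 120 N, or if a joint passes its speed limit or range.

## Working session

There is one attempt and no reset: what is moved stays moved. The work goes in short steps, Python scripts to look and compute and a tool call to move; the robot and the scene stay as the last step left them, time stands still between calls to the robot, and variables do not carry over. Pictures are saved under pics/ and viewed, and the job is handed in when it is done.

Besides the shell and the picture viewer there is one more tool, called after "Call:" as a command line: name --pt "numbers of a row" for each row, then --argument value for the rest. step_arm: Moves the arm, as the interface text tells. Its arguments: {"type":"object","properties":{"moves":{"type":"array"}},"required":["moves"]}

```bash
ls; mkdir -p pics; python3 - <<'E'
from plant import *
import cv2
s=state();print(s)
for n in("top","side"):
    p,d=grab_frame(n);cv2.imwrite(f"pics/{n}0.png",p[:,:,::-1])
    print(camera_info(n))
E
```

```text
pics
{'time': 0.0, 'joint_pos': array([ 1.17201420e+00,  5.33863886e-02,  1.61428509e+00, -1.67784944e-05,
        1.47599466e+00, -1.18997776e-01]), 'joint_vel': array([-0.00032824,  0.00029129,  0.00027944,  0.00139118,  0.00055975,
        0.00091775]), 'joint_efforts': array([-8.61893859e-04, -3.93669641e+01, -3.70189011e+01, -1.03539110e-04,
        7.03986967e-03, -1.42565443e-05]), 'tool_pos': array([0.17232719, 0.60005781, 0.1965501 ]), 'tool_rot': array([-2.57342071e-04,  1.39435472e-01,  9.90230617e-01, -1.00433261e-03]), 'contact_force': array([-0.26634438, -0.59922206,  0.62784316]), 'ft_torque': array([-0.02480394,  0.00711973,  0.04887839]), 'gripper_width': 0.9971822778528003}
{'intrinsics': array([[473.48898659,   0.        , 315.99175069],
       [  0.        , 473.48898659, 238.56481846],
       [  0.        ,   0.        ,   1.        ]]), 'world_from_camera': array([[-6.79128595e-05, -9.94435189e-01,  1.05350129e-01,
         3.79943899e-01],
       [-9.99748825e-01, -2.29355199e-03, -2.22940839e-02,
         2.36875003e-02],
       [ 2.24116475e-02, -1.05325182e-01, -9.94185256e-01,
         1.22701191e+00],
       [ 0.00000000e+00,  0.00000000e+00,  0.00000000e+00,
         1.00000000e+00]])}
{'intrinsics': array([[623.32975228,   0.        , 316.89843844],
       [  0.        , 623.32975228, 243.99235279],
       [  0.        ,   0.        ,   1.        ]]), 'world_from_camera': array([[ 0.89598443, -0.28039027,  0.34437363, -0.10145308],
       [-0.4440227 , -0.57867186,  0.68409263, -1.19497128],
       [ 0.00746641, -0.76584605, -0.64298062,  1.22213162],
       [ 0.        ,  0.        ,  0.        ,  1.        ]])}
```

View pics/top0.png

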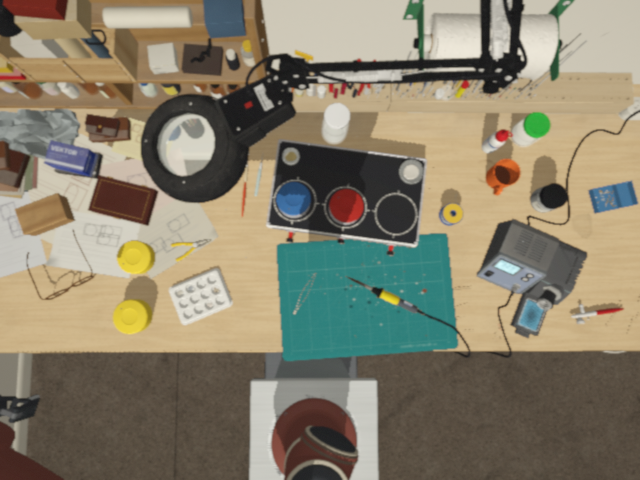

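View pics/side0.png

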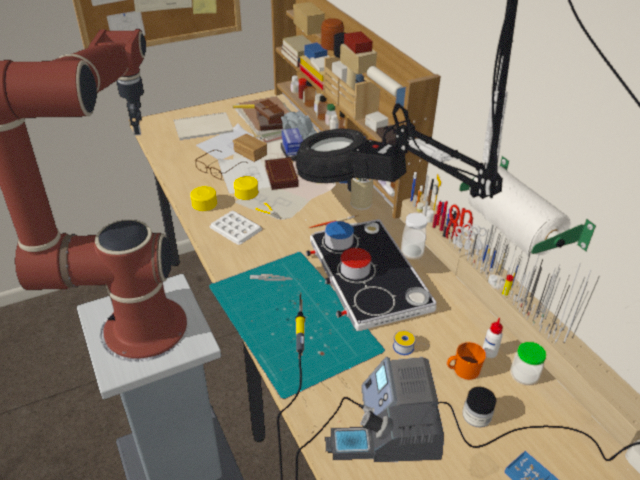

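```bash
python3 - <<'E'
import cv2
a=cv2.imread("pics/top0.png")[130:265,235:445];cv2.imwrite("pics/t1.png",cv2.resize(a,None,fx=3.8,fy=3.8,interpolation=cv2.INTER_CUBIC))
a=cv2.imread("pics/side0.png")[200:340,290:450];cv2.imwrite("pics/s1.png",cv2.resize(a,None,fx=4.2,fy=4.2,interpolation=cv2.INTER_CUBIC))
E
```

```text
(no output)
```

View pics/t1.png

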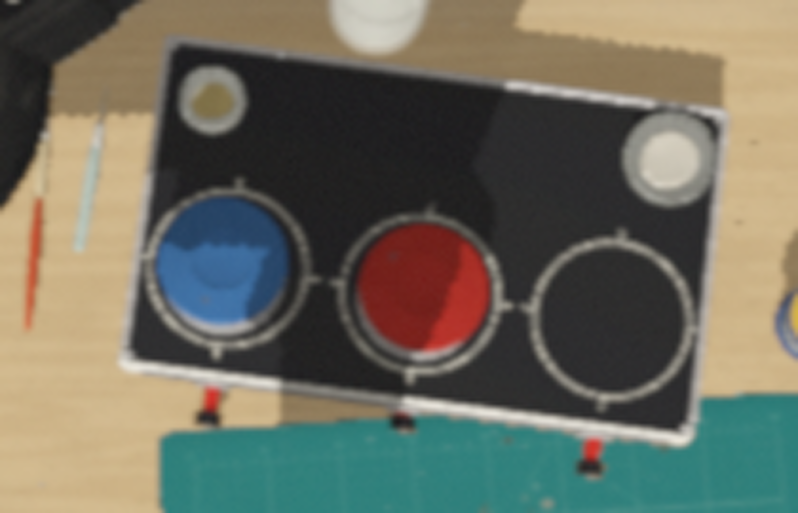

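View pics/s1.png

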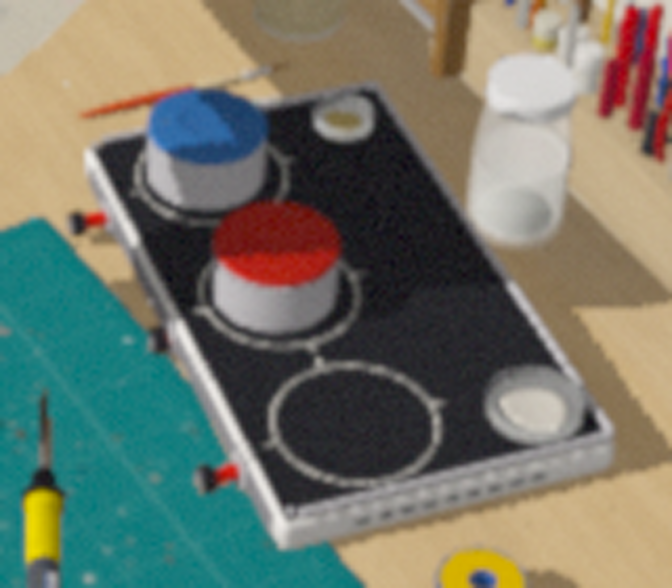

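```bash
cat > h.py <<'E'
import numpy as np, cv2
from plant import *
def ray(cam,uv):
    c=camera_info(cam);K=np.array(c["intrinsics"]);T=np.array(c["world_from_camera"])
    uv=np.atleast_2d(uv).astype(float)
    d=np.c_[(uv-K[:2,2])/[K[0,0],K[1,1]],np.ones(len(uv))]@T[:3,:3].T
    return T[:3,3],d
def atz(cam,uv,z):
    o,d=ray(cam,uv);return (o+d*((z-o[2])/d[:,2])[:,None])[:,:2]
def proj(cam,P):
    c=camera_info(cam);K=np.array(c["intrinsics"]);T=np.array(c["world_from_camera"])
    q=(np.atleast_2d(P)-T[:3,3])@T[:3,:3];q=q/q[:,2:];return (q@K.T)[:,:2]
def rect(cam,img,z,x0,x1,y0,y1,mm=1.0):
    # output: row 0 = x1 (far), col 0 = y1 (left); mm per px
    nx=int((x1-x0)*1000/mm);ny=int((y1-y0)*1000/mm)
    r,c=np.mgrid[0:nx,0:ny]
    P=np.c_[x1-r.ravel()*mm/1000,y1-c.ravel()*mm/1000,np.full(r.size,z)]
    uv=proj(cam,P).astype(np.float32).reshape(nx,ny,2)
    return cv2.remap(img,uv[...,0].copy(),uv[...,1].copy(),cv2.INTER_CUBIC)
def cloud(cam,d):
    c=camera_info(cam);K=np.array(c["intrinsics"]);T=np.array(c["world_from_camera"])
    v,u=np.mgrid[0:480,0:640]
    X=np.stack([(u-K[0,2])/K[0,0]*d,(v-K[1,2])/K[1,1]*d,d],-1)
    return X@T[:3,:3].T+T[:3,3]
E
python3 - <<'E'
from h import *
for n in("top","side"):
    p,d=grab_frame(n)
    np.savez(f"{n}0.npz",p=p,d=d)
    for q in ["zone_1_switch","zone_1_knob","blue_lid_pot_center","red_lid_pot_center","dish_1_center","warming_plate","zone_1_center","solder_reel_center"]:
        for o in cut_out(n,q)[:4]:
            m=o["mask"];C=cloud(n,d)[m&(d>0)]
            print(n,q,round(o["conf"],2),np.round(o["point"],1),m.sum(),np.round(np.median(C,0),3) if len(C) else None)
    C=cloud(n,d)
    if n=="top":
        for (u,v) in [(190,130),(190,190),(230,100),(260,120),(290,75),(330,70),(400,68),(500,65),(490,20),(336,120),(350,200),(350,160),(480,30)]:
            print(u,v,C[v,u].round(3))
    r=rect(n,p,.036,.40,.75,-.25,.25,0.7);cv2.imwrite(f"pics/rect_{n}.png",r[:,:,::-1])
E
```

```text
top zone_1_switch 0.42 [285.9 237. ] 44 [0.509 0.063 0.024]
top zone_1_switch 0.19 [255.  178.5] 141 [0.663 0.15  0.006]
top zone_1_knob 0.58 [288.7 239. ] 60 [0.509 0.065 0.024]
top blue_lid_pot_center 0.81 [295.5 201.5] 979 [0.598 0.055 0.085]
top blue_lid_pot_center 0.67 [134.5 254.5] 1051 [0.458 0.445 0.048]
top blue_lid_pot_center 0.6 [132.1 314.2] 1074 [0.314 0.447 0.049]
top red_lid_pot_center 0.96 [343.8 206.5] 931 [ 0.58  -0.073  0.085]
top red_lid_pot_center 0.25 [390.6 250.3] 80 [ 0.481 -0.192  0.024]
top dish_1_center 0.76 [291.1 152.7] 213 [0.718 0.064 0.039]
top dish_1_center 0.73 [390.7 249.6] 63 [ 0.479 -0.192  0.024]
top warming_plate 0.55 [352.3 190.9] 10927 [ 0.63  -0.1    0.037]
top warming_plate 0.4 [388.4 252.6] 53 [ 0.476 -0.192  0.024]
top warming_plate 0.23 [257.1 178.8] 108 [0.663 0.15  0.007]
top zone_1_center 0.49 [286.4 237.7] 71 [0.514 0.065 0.024]
top solder_reel_center 0.79 [453.5 209.6] 444 [ 0.573 -0.348  0.035]
top solder_reel_center 0.29 [341.9 208.3] 1005 [ 0.581 -0.073  0.085]
190 130 [0.723 0.275 0.221]
190 190 [0.593 0.274 0.211]
230 100 [0.775
[... 332 characters left out ...]
.61 [310.4 254.1] 29 [0.505 0.059 0.022]
side zone_1_knob 0.63 [308.9 250.7] 49 [0.504 0.059 0.022]
side blue_lid_pot_center 0.72 [243.7 185.9] 530 [0.449 0.426 0.045]
side blue_lid_pot_center 0.61 [336.7 234.1] 715 [0.587 0.033 0.082]
side blue_lid_pot_center 0.57 [203.2 198. ] 560 [0.305 0.428 0.046]
side blue_lid_pot_center 0.2 [344.4 314.4] 71 [ 0.479 -0.201  0.024]
side red_lid_pot_center 0.78 [351.9 261.8] 838 [ 0.571 -0.094  0.082]
side dish_1_center 0.45 [370.8 225.5] 113 [0.719 0.061 0.041]
side zone_1_center 0.48 [327.9 282. ] 32 [ 0.5   -0.073  0.023]
side zone_1_center 0.42 [338.7 234.4] 713 [0.588 0.034 0.082]
side solder_reel_center 0.65 [403.5 342.8] 450 [ 0.563 -0.362  0.033]
```

View pics/rect_top.png

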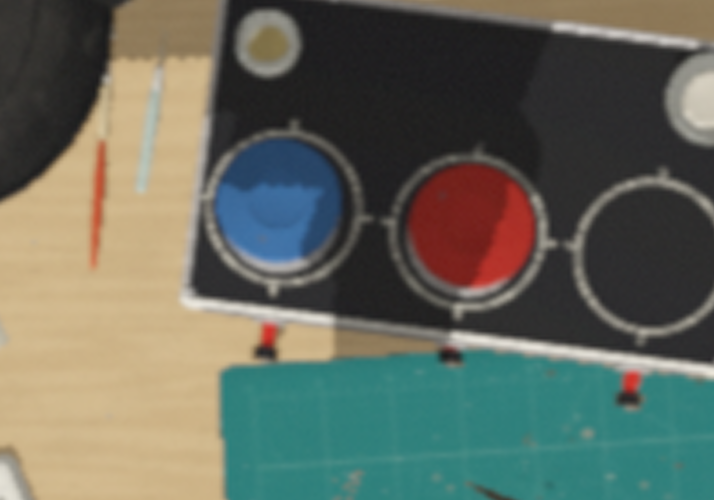

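```bash
python3 - <<'E'
from h import *
from scipy.optimize import least_squares
z=np.load("top0.npz");p=z["p"];d=z["d"]
C=cloud("top",d).reshape(-1,3);C=C[(d.ravel()>0)]
for n in ["side"]:
    zz=np.load("side0.npz");Cs=cloud("side",zz["d"]).reshape(-1,3)[zz["d"].ravel()>0]
for nm,c in(("top",C),("side",Cs)):
    print(nm,"cols y .30..-.30; rows x; min/max z(mm) of points >.12")
    for x in np.arange(.82,.5,-.03):
        row=[]
        for y in np.arange(.2,-.25,-.03):
            m=(abs(c[:,0]-x)<.015)&(abs(c[:,1]-y)<.015)&(c[:,2]>.12)
            row.append(f"{c[m,2].min()*1000:.0f}-{c[m,2].max()*1000:.0f}" if m.sum()>3 else ".")
        print(f"{x:.2f}"," ".join(f"{r:>8}" for r in row))
E
```

```text
top cols y .30..-.30; rows x; min/max z(mm) of points >.12
0.82        .        .  241-473  244-473  279-369  354-396  320-386        .  124-135  124-136        .        .        .  344-354  301-387  336-565
0.79  250-265  256-272  266-344  273-415  280-436  206-426  310-406  121-397  123-405  125-411  358-417  389-426  373-433  349-438  383-445  390-599
0.76  247-265  258-271  262-278  268-287  198-318  202-336  392-397  355-398  120-383  121-389  373-395  375-425  372-434  377-439  386-444  383-452
0.73  247-263  257-269  187-274  189-278  193-277        .        .        .        .        .        .        .        .        .        .        .
0.70  238-256  178-266  172-266        .        .        .        .        .        .        .        .        .        .        .        .        .
0.67  225-254  170-238        .        .        .        .        .        .        .        .        .        .        .        .        .        .
0.64  195-248  163-228        .        .        .        .        .        .        .        .        .        .        .        .        .        
[... 1596 characters left out ...]
    .        .        .        .        .        .        .        .        .        .        .        .
0.61  152-243  162-223        .        .        .        .        .        .        .        .        .        .        .        .        .        .
0.58  152-208        .        .        .        .        .        .        .        .        .        .        .        .        .        .        .
0.55        .        .        .        .        .        .        .        .        .        .        .        .        .        .        .        .
0.52        .        .        .        .        .        .        .        .        .        .        .        .        .        .        .        .
```

```bash
cat > fit.py <<'E'
from h import *
from scipy.optimize import minimize
def fitplate(cam,img,x0=(.588,-.076,-.128)):
    g=cv2.GaussianBlur(cv2.cvtColor(img,cv2.COLOR_RGB2GRAY),(3,3),0).astype(np.float32)
    th=np.linspace(0,2*np.pi,180,endpoint=False)
    def f(v,full=False):
        ex=np.array([np.cos(v[2]),np.sin(v[2])]);ey=np.array([-ex[1],ex[0]])
        s=0
        for k,w in((1,1),(0,1),(-1,1)):
            c=np.array(v[:2])+.13*k*ey
            def samp(r):
                P=np.c_[c+r*np.c_[np.cos(th),np.sin(th)],np.full(180,.036)]
                uv=proj(cam,P).astype(np.float32)
                return cv2.remap(g,uv[:,0].copy(),uv[:,1].copy(),cv2.INTER_LINEAR).ravel()
            s+=np.clip(samp(.053)-.5*samp(.045)-.5*samp(.061),0,80).mean()
        return -s
    best=min((minimize(f,np.array(x0)+np.array(o)*[.001,.001,.001],method="Nelder-Mead",options=dict(initial_simplex=np.array(x0)+np.array(o)*.001+np.array([[0,0,0],[.004,0,0],[0,.004,0],[0,0,.02]]))) for o in [(0,0,0),(4,0,0),(-4,0,0),(0,4,0),(0,-4,0)]),key=lambda r:r.fun)
    return best.x,best.fun
def pot(cam,img,color):
    hsv=cv2.cvtColor(img,cv2.COLOR_RGB2HSV)
    m=cv2.inRange(hsv,(100,100,50),(125,255,255)) if color=="blue" else cv2.inRange(hsv,(0,140,60),(6,255,255))|cv2.inRange(hsv,(174,140,60),(180,255,255))
    # region of interest: near plate
    pp=proj(cam,[[x,y,.086] for x,y in((.5,.14),(.80,.14),(.80,-.32),(.5,-.32))]).astype(np.int32)
    roi=np.zeros(m.shape,np.uint8);cv2.fillConvexPoly(roi,cv2.convexHull(pp),255);m&=roi
    n,l,st,ce=cv2.connectedComponentsWithStats(m)
    k=1+np.argmax(st[1:,4])
    cs,_=cv2.findContours((l==k).astype(np.uint8),cv2.RETR_EXTERNAL,cv2.CHAIN_APPROX_NONE)
    c=max(cs,key=len)[:,0].astype(float)
    W=atz(cam,c,.086).astype(np.float32)
    (x,y),r=cv2.minEnclosingCircle(W)
    return np.array([x,y]),r,st[k,4]
E
python3 - <<'E'
from fit import *
for n in("top","side"):
    p=np.load(n+"0.npz")["p"]
    print(n,fitplate(n,p))
    for c in("blue","red"):print(c,pot(n,p,c))
E
```

```text
Traceback (most recent call last):
  File "fit.py", line 17, in fitplate
    best=min((minimize(f,np.array(x0)+np.array(o)*[.001,.001,.001],method="Nelder-Mead",options=dict(initial_simplex=np.array(x0)+np.array(o)*.001+np.array([[0,0,0],[.004,0,0],[0,.004,0],[0,0,.02]]))) for o in [(0,0,0),(4,0,0),(-4,0,0),(0,4,0),(0,-4,0)]),key=lambda r:r.fun)
  File "fit.py", line 17, in <genexpr>
    best=min((minimize(f,np.array(x0)+np.array(o)*[.001,.001,.001],method="Nelder-Mead",options=dict(initial_simplex=np.array(x0)+np.array(o)*.001+np.array([[0,0,0],[.004,0,0],[0,.004,0],[0,0,.02]]))) for o in [(0,0,0),(4,0,0),(-4,0,0),(0,4,0),(0,-4,0)]),key=lambda r:r.fun)
              ~~~~~~~~^^^^^^^^^^^^^^^^^^^^^^^^^^^^^^^^^^^^^^^^^^^^^^^^^^^^^^^^^^^^^^^^^^^^^^^^^^^^^^^^^^^^^^^^^^^^^^^^^^^^^^^^^^^^^^^^^^^^^^^^^^^^^^^^^^^^^^^^^^^^^^^^^^^^^^^^^^^^^^^^^^^^^^^^^^^^^^^^^^
  File "fit.py", line 15, in f
    s+=np.clip(samp(.053)-.5*samp(.045)-.5*samp(.061),0,80).mean()
                                           ~~~~^^^^^^
  File "fit.py", line 13, in samp
    uv=proj(cam,P).astype(np.float32)
       ~~~~^^^^^^^
  File "h.py", line 11, in proj
    c=camera_info(cam);K=np.array(c["intrinsics"]);T=np.array(c["world_from_camera"])
ValueError: time passes only in moves, steps and waits
```

```bash
python3 - <<'E'
s=open("h.py").read()
s=s.replace("from plant import *","from plant import *\nimport plant,pickle,os\nif os.path.exists('cal.pkl'): CAL=pickle.load(open('cal.pkl','rb'))\nelse:\n    CAL={n:plant.camera_info(n) for n in('top','side')};pickle.dump(CAL,open('cal.pkl','wb'))\ncamera_info=lambda n:CAL[n]")
open("h.py","w").write(s)
E
python3 - <<'E'
from fit import *
for n in("top","side"):
    p=np.load(n+"0.npz")["p"]
    print(n,fitplate(n,p))
    for c in("blue","red"):print(c,pot(n,p,c))
print(state()["time"])
E
```

```text
top (array([ 0.58751001, -0.07729241, -0.12870024]), np.float64(-133.1825408935547))
blue (array([0.60045534, 0.05418574]), 0.04296934977173805, np.int32(893))
red (array([ 0.58192343, -0.07548959]), 0.042807579040527344, np.int32(897))
side (array([ 0.58382112, -0.0802965 , -0.12916632]), np.float64(-83.58578491210938))
blue (array([0.59529865, 0.04566116]), 0.04239426180720329, np.int32(382))
red (array([ 0.57871979, -0.0832235 ]), 0.04303260147571564, np.int32(488))
1.0
```

```bash
cat > plan.py <<'E'
import numpy as np, json
from scipy.spatial.transform import Rotation as R
# pose: x,y,z,yaw (yaw of tool x; tool pointing down)
def rows(cur,wps,out=True):
    """wps: list of (x,y,z,yaw_deg,grip,maxstep_m). returns rows in tool axes, rounded to 1 mm / 1 mrad; final cmd"""
    x,y,z,w=cur;o=[]
    for X,Y,Z,W,g,st in wps:
        n=max(1,int(np.ceil(max(np.linalg.norm([X-x,Y-y,Z-z])/st,abs(np.radians(W-w))/.14)-1e-6)))
        s=np.array([x,y,z,w])
        for i in range(1,n+1):
            t=s+(np.array([X,Y,Z,W])-s)*i/n
            a=np.radians(w)
            dx,dy,dz=t[:3]-[x,y,z]
            r=[dx*np.cos(a)+dy*np.sin(a), dx*np.sin(a)-dy*np.cos(a), -dz]
            r=[round(v,4 if st<.01 else 3) for v in r]
            dw=round(-np.radians(t[3]-w),3)
            o.append(r+[0,0,dw,g])
            x+=r[0]*np.cos(a)+r[1]*np.sin(a); y+=r[0]*np.sin(a)-r[1]*np.cos(a); z-=r[2]; w-=np.degrees(dw)
    if out:
        for i in range(0,len(o),8): print(json.dumps(o[i:i+8]))
        print("end",np.round([x,y,z,w],4))
    return o,(x,y,z,w)
def yaw(q):
    M=R.from_quat([q[1],q[2],q[3],q[0]]).as_matrix();return np.degrees(np.arctan2(M[1,0],M[0,0])),M[2,2]
E
python3 - <<'E'
from plan import *
from plant import state
s=state();print(yaw(s["tool_rot"]),s["tool_pos"])
rows((.173,.601,.198,164,),[(.40,.42,.20,172.6,0,.045),(.40,-.16,.20,172.6,0,.048),(.4292,-.1896,.06,172.6,0,.045)])
E
```

```text
(np.float64(163.96927026745894), np.float64(-0.9999999998532163)) [0.17256848 0.60067974 0.19782549]
[[-0.038, -0.016, -0.0, 0, 0, -0.021, 0], [-0.038, -0.017, -0.001, 0, 0, -0.022, 0], [-0.038, -0.017, 0.0, 0, 0, -0.021, 0], [-0.037, -0.019, -0.0, 0, 0, -0.022, 0], [-0.037, -0.019, -0.0, 0, 0, -0.021, 0], [-0.036, -0.02, -0.001, 0, 0, -0.022, 0], [-0.036, -0.02, -0.0, 0, 0, -0.021, 0], [-0.006, -0.044, -0.0, 0, 0, -0.0, 0]]
[[-0.006, -0.045, -0.0, 0, 0, -0.0, 0], [-0.005, -0.044, -0.0, 0, 0, -0.0, 0], [-0.006, -0.044, -0.0, 0, 0, -0.0, 0], [-0.006, -0.044, -0.0, 0, 0, -0.0, 0], [-0.006, -0.045, -0.0, 0, 0, -0.0, 0], [-0.005, -0.044, -0.0, 0, 0, -0.0, 0], [-0.006, -0.044, -0.0, 0, 0, -0.0, 0], [-0.006, -0.044, -0.0, 0, 0, -0.0, 0]]
[[-0.006, -0.045, -0.0, 0, 0, -0.0, 0], [-0.005, -0.044, -0.0, 0, 0, -0.0, 0], [-0.006, -0.044, -0.0, 0, 0, -0.0, 0], [-0.006, -0.044, -0.0, 0, 0, -0.0, 0], [-0.008, -0.007, 0.035, 0, 0, -0.0, 0], [-0.008, -0.006, 0.035, 0, 0, -0.0, 0], [-0.009, -0.007, 0.035, 0, 0, -0.0, 0], [-0.008, -0.006, 0.035, 0, 0, -0.0, 0]]
end [ 4.295000e-01 -1.896000e-01  6.000000e-02  1.725944e+02]
```

Call:
step_arm --pt "-0.038 -0.016 0 0 0 -0.021 0" --pt "-0.038 -0.017 -0.001 0 0 -0.022 0" --pt "-0.038 -0.017 0 0 0 -0.021 0" --pt "-0.037 -0.019 0 0 0 -0.022 0" --pt "-0.037 -0.019 0 0 0 -0.021 0" --pt "-0.036 -0.02 -0.001 0 0 -0.022 0" --pt "-0.036 -0.02 0 0 0 -0.021 0" --pt "-0.006 -0.044 0 0 0 0 0"

```text
time: 1.8
tool_pos: [0.4025, 0.3746, 0.1994]
tool_rot: [0.0, 0.065, 0.998, -0.0]
contact_force: [0.1, -0.3, 0.1]
gripper_width: 0.002
```

Call:
step_arm --pt "-0.006 -0.045 0 0 0 0 0" --pt "-0.005 -0.044 0 0 0 0 0" --pt "-0.006 -0.044 0 0 0 0 0" --pt "-0.006 -0.044 0 0 0 0 0" --pt "-0.006 -0.045 0 0 0 0 0" --pt "-0.005 -0.044 0 0 0 0 0" --pt "-0.006 -0.044 0 0 0 0 0" --pt "-0.006 -0.044 0 0 0 0 0"

```text
time: 2.6
tool_pos: [0.3992, 0.0169, 0.2002]
tool_rot: [0.001, 0.065, 0.998, -0.0]
contact_force: [1.0, 0.5, 0.4]
gripper_width: -0.002
```

Call:
step_arm --pt "-0.006 -0.045 0 0 0 0 0" --pt "-0.005 -0.044 0 0 0 0 0" --pt "-0.006 -0.044 0 0 0 0 0" --pt "-0.006 -0.044 0 0 0 0 0" --pt "-0.008 -0.007 0.035 0 0 0 0" --pt "-0.008 -0.006 0.035 0 0 0 0" --pt "-0.009 -0.007 0.035 0 0 0 0" --pt "-0.008 -0.006 0.035 0 0 0 0"

```text
time: 3.4
tool_pos: [0.429, -0.1907, 0.0589]
tool_rot: [0.001, 0.065, 0.998, -0.0]
contact_force: [0.8, 0.3, 0.5]
gripper_width: 0.002
```

```bash
python3 - <<'E'
from h import *
for n in("top","side"):
    p,d=grab_frame(n)
    c=proj(n,[[.464,-.194,.018]])[0].astype(int)
    a=p[max(0,c[1]-60):c[1]+50,c[0]-70:c[0]+70,::-1];cv2.imwrite(f"pics/{n}1.png",cv2.resize(a,None,fx=4,fy=4,interpolation=cv2.INTER_CUBIC))
a=cv2.imread("pics/top1.png");b=cv2.imread("pics/side1.png");cv2.imwrite("pics/ts1.png",cv2.resize(np.vstack([a,b]),None,fx=.68,fy=.68))
E
```

```text
(no output)
```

View pics/ts1.png

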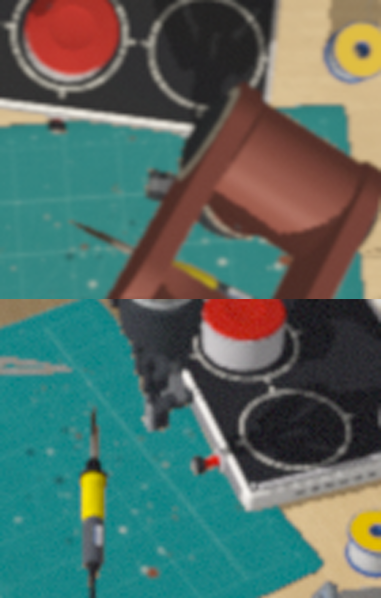

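```bash
python3 - <<'E'
from h import *
for n in("top","side"):
    c=proj(n,[[.464,-.194,.018]])[0].astype(int)
    for P in([.429,-.1907,.059],[.429,-.1907,.01],[.464,-.194,.018]):
        q=(proj(n,[P])[0]-[c[0]-70,c[1]-60])*4*.68
        print(n,P,q.round(), (q+[0,0 if n=="top" else 110*4*.68]).round())
E
```

```text
top [0.429, -0.1907, 0.059] [196. 201.] [196. 201.]
top [0.429, -0.1907, 0.01] [187. 203.] [187. 203.]
top [0.464, -0.194, 0.018] [191. 165.] [191. 165.]
side [0.429, -0.1907, 0.059] [160. 144.] [160. 443.]
side [0.429, -0.1907, 0.01] [159. 180.] [159. 479.]
side [0.464, -0.194, 0.018] [193. 165.] [193. 464.]
```

```bash
python3 - <<'E'
from h import *
p,d=grab_frame("side")
c=proj("side",[[.429,-.1907,.059]])[0]
print(c)
x,y=c.astype(int)
a=cv2.resize(p[y-45:y+25,x-35:x+45,::-1],None,fx=8,fy=8,interpolation=cv2.INTER_CUBIC)
k=((c-[x-35,y-45])*8).astype(int)
cv2.drawMarker(a,tuple(map(int,k)),(0,255,255),0,12)
for P in([.4181,-.1893,.059],[.4399,-.1921,.059],[.429,-.1907,.133]):
    k=((proj("side",[P])[0]-[x-35,y-45])*8).astype(int);cv2.drawMarker(a,tuple(map(int,k)),(255,255,0),1,12)
cv2.imwrite("pics/z2.png",a)
C=cloud("side",d)
np.set_printoptions(suppress=True)
for v in range(y-30,y+3,4):print(v,C[v,x-4].round(3),C[v,x].round(3))
E
```

```text
[324.8652196 305.9963833]
275 [ 0.406 -0.205  0.19 ] [ 0.41  -0.22   0.201]
279 [ 0.408 -0.202  0.173] [ 0.41  -0.219  0.186]
283 [ 0.409 -0.2    0.157] [ 0.418 -0.204  0.157]
287 [ 0.409 -0.2    0.143] [ 0.42  -0.201  0.14 ]
291 [ 0.411 -0.197  0.126] [ 0.407 -0.226  0.154]
295 [ 0.412 -0.196  0.111] [ 0.418 -0.205  0.117]
299 [ 0.413 -0.194  0.095] [ 0.421 -0.199  0.096]
303 [ 0.447 -0.128  0.005] [ 0.459 -0.129  0.   ]
307 [ 0.442 -0.138  0.   ] [ 0.451 -0.144  0.002]
```

View pics/z2.png

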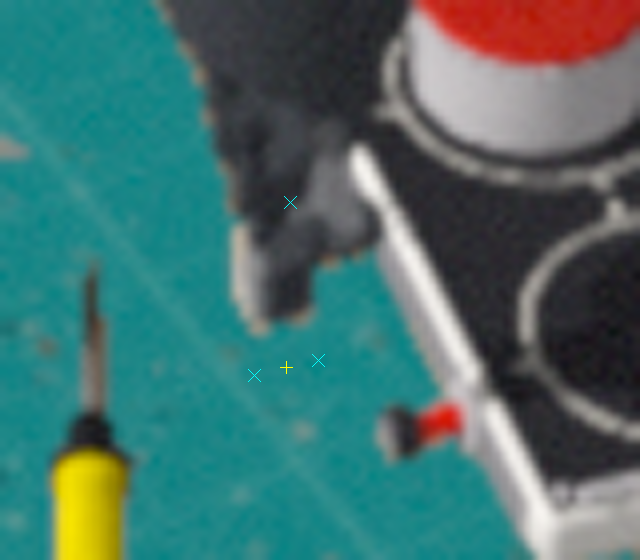

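Call:
step_arm --pt "0 0 0.017 0 0 0 0" --pt "0 0 0.017 0 0 0 0" --pt "0 0 0 0 0 0 0"

```text
time: 3.85
tool_pos: [0.4283, -0.1896, 0.0262]
tool_rot: [-0.0, 0.065, 0.998, 0.0]
contact_force: [0.3, 0.4, 0.2]
gripper_width: -0.0
```

```bash
cat > look.py <<'E'
from h import *
import sys
def zoom(n,P,name,f=8,hw=45,marks=()):
    p,d=grab_frame(n)
    x,y=proj(n,[P])[0].astype(int);y0=max(0,y-hw);x0=max(0,x-hw)
    a=cv2.resize(p[y0:y+hw,x0:x+hw,::-1],None,fx=f,fy=f,interpolation=cv2.INTER_CUBIC)
    for m in marks:
        k=((proj(n,[m])[0]+.5-[x0,y0])*f).astype(int);cv2.drawMarker(a,tuple(map(int,k)),(255,255,0),1,12)
    cv2.imwrite(name,a[:600]);return p,d
E
python3 - <<'E'
from look import *
t=state()["tool_pos"];print(t)
e=np.array([.9917,-.1284,0])
zoom("side",t,"pics/z3.png",6,50,[t,t-.011*e,t+.011*e,[.4639,-.1941,.018]])
E
```

```text
[ 0.42830433 -0.18958242  0.02615405]
```

View pics/z3.png

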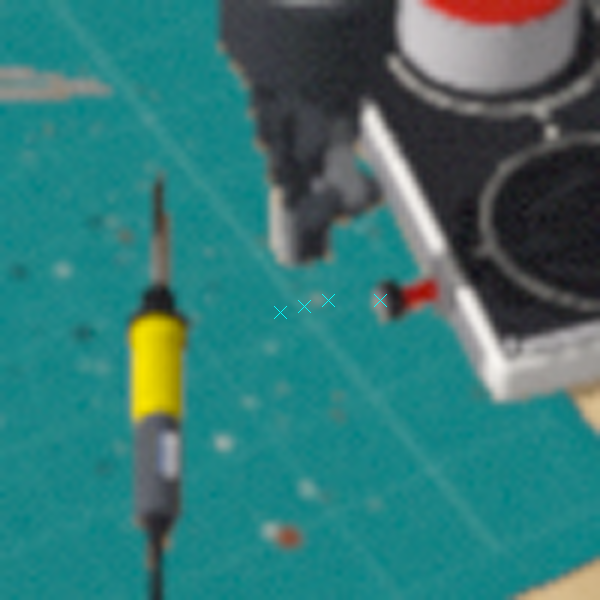

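```bash
python3 - <<'E'
from look import *
np.set_printoptions(suppress=True)
t=state()["tool_pos"];print(t)
for n in("side","top"):
    p,d=grab_frame(n);C=cloud(n,d)
    m=(d>0)&(np.hypot(C[...,0]-t[0],C[...,1]-t[1])<.07)&(C[...,2]>.008)&(C[...,2]<.16)
    Q=C[m];print(n,len(Q))
    for z in np.arange(.01,.16,.01):
        q=Q[(Q[:,2]>=z)&(Q[:,2]<z+.01)]
        if len(q):print(round(z,3),len(q),q.min(0).round(3),q.max(0).round(3))
E
```

```text
[ 0.42903058 -0.19005063  0.02715457]
side 684
0.01 82 [ 0.361 -0.254  0.01 ] [ 0.494 -0.132  0.02 ]
0.02 121 [ 0.36 -0.23  0.02] [ 0.496 -0.136  0.03 ]
0.03 56 [ 0.361 -0.226  0.03 ] [ 0.499 -0.143  0.039]
0.04 5 [ 0.492 -0.219  0.04 ] [ 0.498 -0.192  0.043]
0.05 1 [ 0.427 -0.195  0.06 ] [ 0.427 -0.195  0.06 ]
0.06 7 [ 0.415 -0.202  0.066] [ 0.43  -0.187  0.07 ]
0.07 21 [ 0.414 -0.206  0.07 ] [ 0.433 -0.187  0.078]
0.08 24 [ 0.415 -0.207  0.08 ] [ 0.431 -0.189  0.09 ]
0.09 13 [ 0.413 -0.21   0.09 ] [ 0.43  -0.181  0.1  ]
0.1 12 [ 0.411 -0.219  0.102] [ 0.423 -0.173  0.11 ]
0.11 32 [ 0.41  -0.228  0.11 ] [ 0.432 -0.163  0.119]
0.12 29 [ 0.408 -0.234  0.121] [ 0.428 -0.15   0.13 ]
0.13 37 [ 0.407 -0.242  0.13 ] [ 0.443 -0.148  0.139]
0.14 51 [ 0.406 -0.251  0.14 ] [ 0.432 -0.173  0.15 ]
0.15 84 [ 0.404 -0.257  0.15 ] [ 0.445 -0.178  0.16 ]
top 135
0.01 11 [ 0.362 -0.207  0.01 ] [ 0.497 -0.124  0.02 ]
0.02 16 [ 0.362 -0.204  0.022] [ 0.499 -0.17   0.028]
0.03 1 [ 0.379 -0.17   0.03 ] [ 0.379 -0.17   0.03 ]
0.14 10 [ 0.427 -0.147  0.145] [ 0.448 -0.126  0.15 ]
0.15 65 [ 0.425 -0.146  0.15 ] [ 0.45  -0.125  0.16 ]
```

Call:
step_arm --pt "0 0 0.008 0 0 0 0" --pt "0 0 0.008 0 0 0 0" --pt "0 0 0 0 0 0 0"

```text
time: 4.3
tool_pos: [0.4277, -0.1894, 0.0086]
tool_rot: [-0.001, 0.065, 0.998, 0.001]
contact_force: [-0.3, 0.1, -0.5]
gripper_width: 0.003
```

```bash
python3 - <<'E'
from look import *
t=state()["tool_pos"];print(t)
e=np.array([.9917,-.1284,0])
zoom("side",t,"pics/z4.png",12,25,[t,t-.011*e,t+.011*e,[.4639,-.1941,.018],t+[0,0,.019]])
E
```

```text
[ 0.42772609 -0.18943372  0.0085743 ]
```

View pics/z4.png

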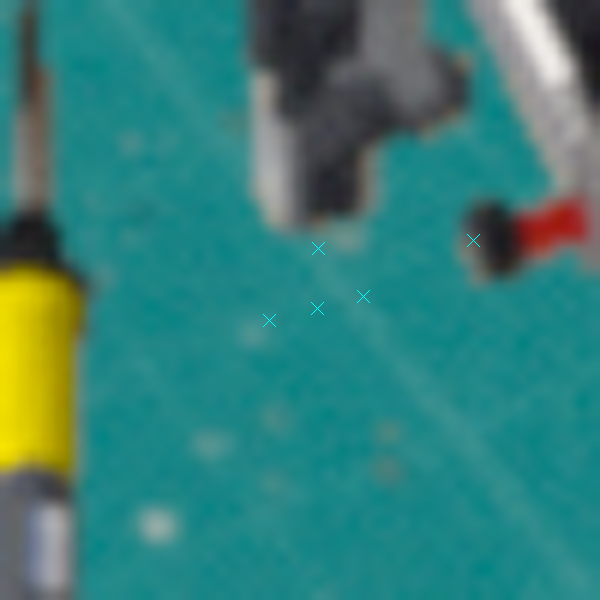

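```bash
python3 - <<'E'
from look import *
np.set_printoptions(suppress=True,linewidth=200)
t=state()["tool_pos"]
p,d=grab_frame("side");C=cloud("side",d)
u,v=proj("side",[t])[0].astype(int);print(u,v)
for r in range(v-22,v+4):
    print(r," ".join(f"{d[r,c]*1000:5.0f}/{C[r,c,2]*1000:4.0f}" for c in range(u-7,u+8,2)))
s=state();print(s["joint_pos"],s["tool_pos"],s["gripper_width"])
E
```

```text
324 319
297  1723/   2  1595/  92  1567/ 112  1575/ 107  1574/ 108  1581/ 103  1530/ 139  1528/ 141
298  1717/   4  1602/  86  1575/ 105  1578/ 103  1589/  95  1540/ 130  1532/ 136  1526/ 140
299  1716/   3  1606/  81  1578/ 101  1573/ 104  1543/ 126  1536/ 131  1524/ 140  1527/ 137
300  1713/   3  1607/  79  1579/  98  1581/  97  1583/  95  1527/ 135  1525/ 137  1521/ 140
301  1719/  -3  1604/  79  1579/  96  1587/  91  1538/ 126  1526/ 134  1520/ 138  1523/ 137
302  1708/   2  1607/  74  1586/  89  1561/ 107  1547/ 117  1534/ 127  1523/ 134  1521/ 136
303  1706/   2  1614/  67  1588/  86  1565/ 103  1555/ 110  1525/ 131  1521/ 134  1520/ 135
304  1698/   5  1608/  69  1603/  74  1565/ 101  1553/ 109  1532/ 124  1531/ 125  1546/ 114
305  1696/   5  1614/  64  1603/  71  1576/  91  1556/ 105  1544/ 114  1569/  96  1692/   8
306  1695/   3  1622/  55  1601/  71  1574/  90  1558/ 101  1599/  72  1697/   2  1699/   0
307  1687/   7  1618/  56  1606/  66  1597/  72  1600/  69  1603/  68  1689/   6  1693/   3
308  1683/   8  1624/  50  1612/  59  1598/  69  1604/  65  1602/  67  1690/   3
[... 733 characters left out ...]
  2  1663/   6
317  1658/   7  1666/   2  1665/   2  1661/   5  1668/   1  1654/  10  1662/   5  1657/   8
318  1658/   6  1661/   3  1662/   3  1661/   4  1663/   2  1662/   3  1653/   9  1657/   6
319  1654/   6  1656/   5  1651/   8  1662/   0  1660/   2  1653/   7  1653/   7  1660/   2
320  1656/   3  1649/   8  1646/  10  1649/   8  1649/   8  1653/   5  1656/   3  1656/   3
321  1652/   4  1658/  -0  1651/   4  1648/   7  1649/   6  1660/  -2  1656/   1  1647/   8
322  1649/   4  1650/   3  1647/   6  1644/   8  1646/   6  1654/   1  1651/   3  1652/   2
[-0.57621643 -0.12522462  2.12110949 -0.000037    1.14677417 -2.01717766] [ 0.42829579 -0.18981995  0.00935476] 0.0005181549776781398
```

Call:
step_arm --pt "0 0 0.003 0 0 0 0" --pt "0 0 0.002 0 0 0 0" --pt "0 0 0 0 0 0 0"

```text
time: 4.7
tool_pos: [0.4285, -0.1899, 0.0045]
tool_rot: [-0.0, 0.065, 0.998, 0.0]
contact_force: [1.0, -0.2, -0.2]
gripper_width: 0.005
```

Call:
step_arm --pt "0 0 0.002 0 0 0 0" --pt "0 0 0 0 0 0 0"

```text
time: 4.9
tool_pos: [0.4285, -0.1899, 0.0026]
tool_rot: [-0.0, 0.065, 0.998, 0.0]
contact_force: [0.1, -0.0, -0.6]
gripper_width: -0.002
```

Call:
step_arm --pt "0 0 0.002 0 0 0 0" --pt "0 0 0 0 0 0 0"

```text
time: 5.1
tool_pos: [0.4285, -0.1899, 0.0006]
tool_rot: [-0.0, 0.065, 0.998, 0.0]
contact_force: [0.0, -0.8, 0.9]
gripper_width: -0.005
```

Call:
step_arm --pt "0 0 0.002 0 0 0 0" --pt "0 0 0 0 0 0 0"

```text
time: 5.3
tool_pos: [0.4285, -0.1899, -0.0015]
tool_rot: [-0.0, 0.065, 0.998, 0.0]
contact_force: [0.2, 0.1, -0.8]
gripper_width: -0.003
```

Call:
step_arm --pt "0 0 0.003 0 0 0 0" --pt "0 0 0 0 0 0 0"

```text
time: 5.5
tool_pos: [0.4284, -0.1899, -0.0046]
tool_rot: [-0.0, 0.065, 0.998, 0.0]
contact_force: [-0.1, -0.8, -0.4]
gripper_width: 0.001
```

```bash
python3 - <<'E'
from look import *
s=state();t=s["tool_pos"];print(t,s["contact_force"])
zoom("side",t,"pics/z5.png",12,25,[t,[.4639,-.1941,.018],t+[0,0,.019]])
E
```

```text
[ 0.42836885 -0.18985604 -0.00463271] [-0.08419568 -0.8023856  -0.43550407]
```

View pics/z5.png

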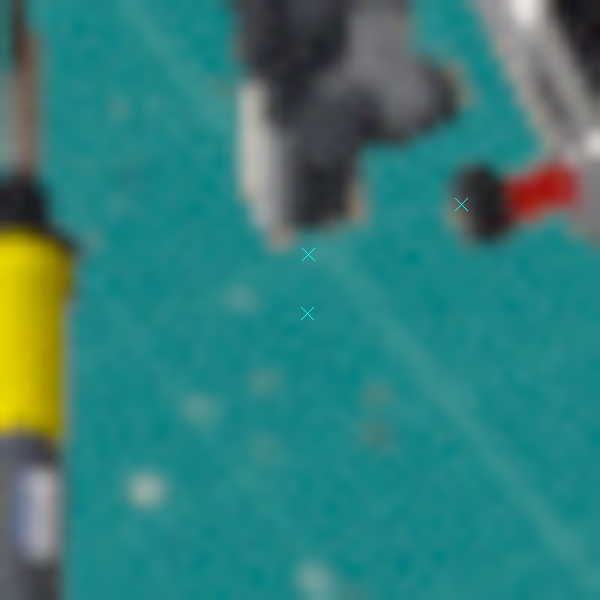

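```bash
python3 - <<'E'
from look import *
np.set_printoptions(suppress=True,linewidth=200)
t=state()["tool_pos"]
D=[]
for i in range(3):
    p,d=grab_frame("side");D.append(d)
d=np.median(D,0);C=cloud("side",d)
u,v=proj("side",[t])[0].astype(int);print(u,v)
ex=np.array([.9917,-.1284,0]);ey=np.array([.1284,.9917,0])
for r in range(v-18,v-3):
    print(r," ".join("(%4.0f %4.0f %4.0f)"%tuple(1000*np.array([(C[r,c]-t)@ex,(C[r,c]-t)@ey,C[r,c,2]])) for c in range(u-6,u+6)))
E
```

```text
324 322
304 (   4   62    5) ( -14    3   68) ( -14   -4   74) ( -15  -14   84) ( -12  -15   84) (  -9  -14   82) (  -7  -15   82) (  -6  -19   86) ( -14  -48  116) ( -15  -56  125) ( -12  -57  125) ( -10  -57  124)
305 (   4   62    1) ( -13    7   60) ( -15   -7   74) ( -15  -15   82) ( -12  -13   79) ( -10  -15   80) ( -14  -35  100) ( -13  -39  105) ( -15  -50  115) ( -15  -56  121) ( -12  -58  122) ( -10  -58  122)
306 (   2   57    3) ( -12    8   54) ( -14   -3   66) ( -13  -10   73) ( -13  -16   78) ( -13  -25   87) ( -14  -34   96) ( -14  -40  102) ( -14  -48  109) ( -15  -57  119) ( -13  -60  121) ( -11  -60  121)
307 (   0   51    5) ( -13    5   54) ( -13   -1   60) ( -15  -15   75) ( -10   -8   65) ( -13  -25   83) ( -12  -30   88) ( -14  -42  100) ( -15  -50  108) ( -14  -55  113) ( -13  -60  118) ( -11  -61  118)
308 (   0   51    1) ( -13    5   50) ( -13   -1   56) ( -12   -5   60) ( -16  -24   80) ( -14  -28   83) ( -14  -34   89) ( -14  -42   96) ( -14  -50  104) ( -14  -55  109) ( -13  -61  115) ( -10  -58  110)
309 (  -2   44    5) ( -13    5   47) ( -14   -5   5
[... 1327 characters left out ...]
12   37) (   2   -6   30) (  14   17    3) (  17   17    2) (  19   14    4)
316 ( -12   16    9) (  -7   22    2) (  -5   19    4) ( -12   -6   31) (  -8   -5   29) (   3   18    2) (   3   10   10) (   7   14    5) (  10   13    5) (  13   14    3) (  14    9    7) (  18   14    1)
317 ( -12   15    7) (  -9   17    3) (  -6   16    4) (  -3   16    2) (  -1   14    3) (   1   13    4) (   2    9    7) (   6   12    3) (   8    8    6) (  10    6    8) (  13    6    6) (  18   11   -0)
318 ( -12   15    3) (  -9   17   -1) (  -8   12    4) (  -5   12    3) (  -4    7    7) (  -2    4   10) (   2    6    6) (   4    5    7) (   8    9    2) (  11    8    2) (  12    3    6) (  15    4    4)
```

Call:
step_arm --pt "0 0 0.005 0 0 0 0" --pt "0 0 0.005 0 0 0 0" --pt "0 0 0 0 0 0 0"

```text
time: 6.0
tool_pos: [0.4278, -0.1895, -0.0153]
tool_rot: [-0.001, 0.065, 0.998, 0.001]
contact_force: [-0.1, -0.1, -0.1]
gripper_width: 0.002
```

Call:
step_arm --pt "0 0 0.003 0 0 0 0" --pt "0 0 0.003 0 0 0 0" --pt "0 0 0 0 0 0 0"

```text
time: 6.3
tool_pos: [0.4283, -0.1898, -0.0207]
tool_rot: [-0.0, 0.065, 0.998, 0.0]
contact_force: [0.7, 0.2, 0.0]
gripper_width: -0.001
```

```bash
python3 - <<'E'
from look import *
s=state();t=s["tool_pos"];print(t,s["contact_force"],s["joint_pos"])
zoom("side",t,"pics/z6.png",12,25,[t,[.4639,-.1941,.018],t+[0,0,.04]])
E
```

```text
[ 0.4283128  -0.18980965 -0.02072737] [0.74983715 0.23000563 0.04792086] [-5.76201097e-01 -7.17038095e-02  2.13160377e+00  9.01215569e-07
  1.08267439e+00 -2.01720729e+00]
```

View pics/z6.png

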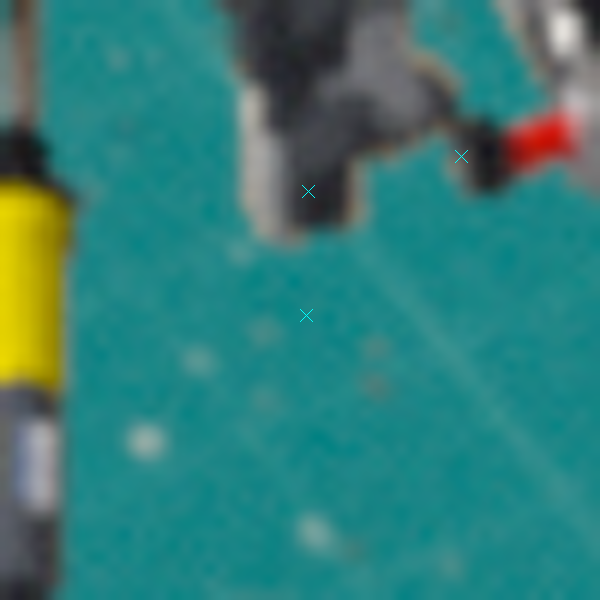

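Call:
step_arm --pt "0 0 0.005 0 0 0 0" --pt "-0.01 0 0 0 0 0 0" --pt "-0.008 0 0 0 0 0 0" --pt "0 0 0 0 0 0 0"

```text
time: 6.75
tool_pos: [0.4482, -0.1929, -0.0246]
tool_rot: [0.001, 0.065, 0.998, -0.0]
contact_force: [-1.3, 0.7, 0.5]
gripper_width: -0.003
```

Call:
step_arm --pt "-0.004 0 0 0 0 0 0" --pt "-0.004 0 0 0 0 0 0" --pt "-0.004 0 0 0 0 0 0" --pt "0 0 0 0 0 0 0"

```text
time: 7.15
tool_pos: [0.4587, -0.1939, -0.0252]
tool_rot: [0.0, 0.065, 0.998, 0.0]
contact_force: [-1.1, -0.2, 0.1]
gripper_width: -0.002
```

```bash
python3 - <<'E'
from look import *
s=state();t=s["tool_pos"];print(t,s["contact_force"])
zoom("side",[.46,-.194,.018],"pics/z7.png",12,25)
E
```

```text
[ 0.45872932 -0.19394189 -0.02523677] [-1.06238684 -0.17491441  0.07392772]
```

View pics/z7.png

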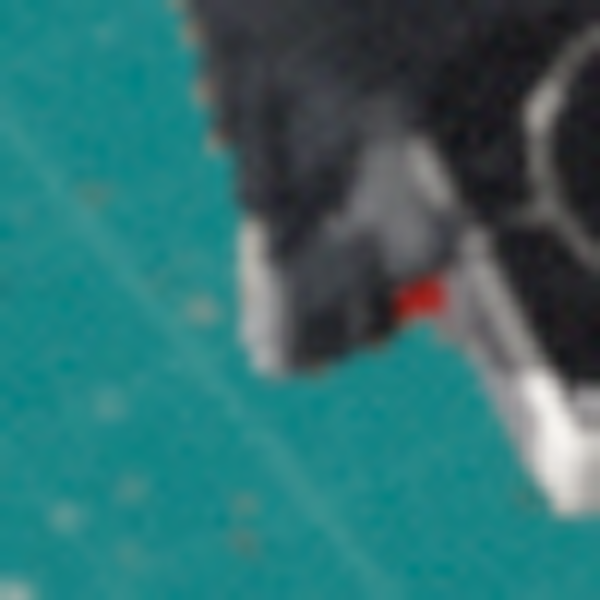

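Call:
step_arm --pt "-0.003 0 0 0 0 0 0" --pt "-0.003 0 0 0 0 0 0" --pt "0 0 0 0 0 0 0"

```text
time: 7.5
tool_pos: [0.4645, -0.1947, -0.0253]
tool_rot: [-0.0, 0.065, 0.998, 0.0]
contact_force: [-0.5, -0.2, -0.6]
gripper_width: -0.002
```

Call:
step_arm --pt "-0.002 0 0 0 0 0 0" --pt "-0.002 0 0 0 0 0 0" --pt "0 0 0 0 0 0 0"

```text
time: 7.8
tool_pos: [0.4684, -0.1952, -0.0253]
tool_rot: [0.0, 0.065, 0.998, 0.0]
contact_force: [-0.5, -0.2, -0.2]
gripper_width: -0.003
```

Call:
step_arm --pt "-0.001 0 0 0 0 0 0" --pt "-0.001 0 0 0 0 0 0" --pt "0 0 0 0 0 0 0"

```text
time: 8.1
tool_pos: [0.4688, -0.1952, -0.0254]
tool_rot: [-0.002, 0.065, 0.998, 0.0]
contact_force: [-7.5, 1.0, 4.5]
gripper_width: 0.005
```

Call:
step_arm --pt "-0.001 0 0 0 0 0 0" --pt "0 0 0 0 0 0 0"

```text
time: 8.3
tool_pos: [0.4687, -0.1952, -0.0254]
tool_rot: [-0.003, 0.065, 0.998, 0.0]
contact_force: [-12.3, 0.3, 8.4]
gripper_width: 0.001
```

```bash
python3 - <<'E'
from look import *
s=state();t=s["tool_pos"];print(t,s["contact_force"])
zoom("side",[.46,-.194,.018],"pics/z8.png",12,25)
E
```

```text
[ 0.46872292 -0.19517862 -0.02538905] [-12.29216635   0.34375026   8.37353107]
```

View pics/z8.png

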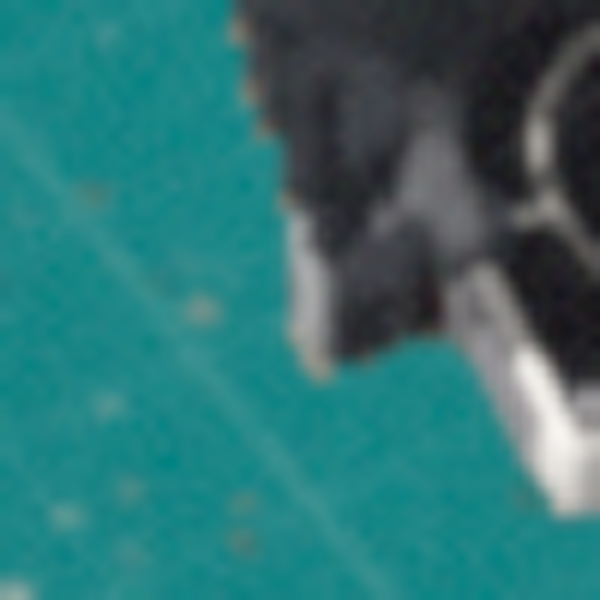

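Call:
step_arm --pt "0.01 0 0 0 0 0 0" --pt "0.02 0 0 0 0 0 0" --pt "0.015 0 -0.02 0 0 0 0" --pt "0 0 -0.04 0 0 0 0.02" --pt "0 0 -0.045 0 0 0 0.05" --pt "0 0 -0.045 0 0 0 0.05" --pt "0 0.03 -0.02 0 0 0 0.05" --pt "0 0.045 0 0 0 0 0.05"

```text
time: 9.15
tool_pos: [0.4399, -0.1172, 0.1506]
tool_rot: [0.006, 0.067, 0.998, -0.002]
contact_force: [2.3, 0.1, -0.7]
gripper_width: 0.588
```

Call:
step_arm --pt "0 0.045 0 0 0 0 0.05" --pt "0 0.045 0 0 0 0 0.05"

```text
time: 9.35
tool_pos: [0.4488, -0.0247, 0.1457]
tool_rot: [0.002, 0.065, 0.998, 0.0]
contact_force: [1.0, 0.0, 0.4]
gripper_width: 0.582
```

```bash
python3 - <<'E'
from look import *
from fit import *
s=state();t=s["tool_pos"];print(t,s["gripper_width"],s["time"])
p,d=zoom("side",[.5,-.10,.018],"pics/z9.png",6,50)
print("side",fitplate("side",p,(.5838,-.0803,-.129)))
p2,d2=grab_frame("top");cv2.imwrite("pics/top2.png",p2[100:340,200:500,::-1].repeat(2,0).repeat(2,1))
print("top",fitplate("top",p2,(.5875,-.0773,-.1287)))
for c in("blue","red"):
    print(c,pot("side",p,c))
    try:print(pot("top",p2,c))
    except Exception as e:print(e)
np.savez("now.npz",p=p,d=d,p2=p2,d2=d2)
E
```

```text
[ 0.44883114 -0.0246689   0.1457232 ] 0.5820111785678005 9.35
side (array([ 0.58389077, -0.08031415, -0.12968514]), np.float64(-91.0072021484375))
top (array([ 0.58759492, -0.07737988, -0.12908716]), np.float64(-124.69241333007812))
blue (array([0.59510422, 0.04142034]), 0.04193379729986191, np.int32(378))
(array([0.60085493, 0.05397807]), 0.042583663016557693, np.int32(894))
red (array([ 0.57844716, -0.08353355]), 0.04281335324048996, np.int32(485))
(array([ 0.58192343, -0.07548959]), 0.042807579040527344, np.int32(896))
```

View pics/z9.png

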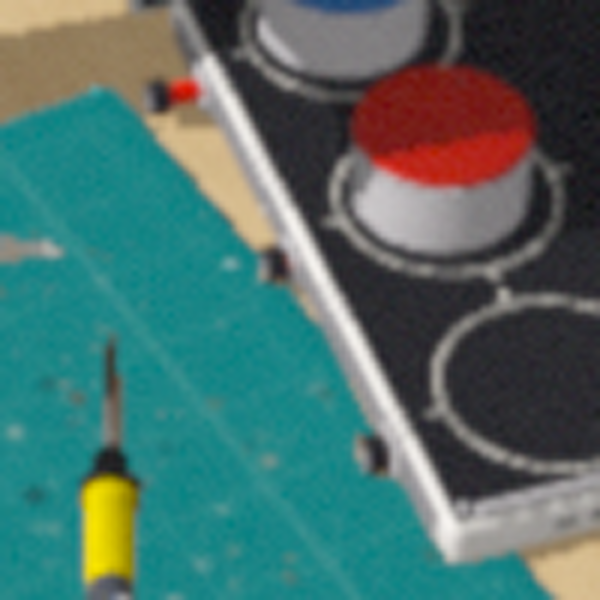

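View pics/top2.png

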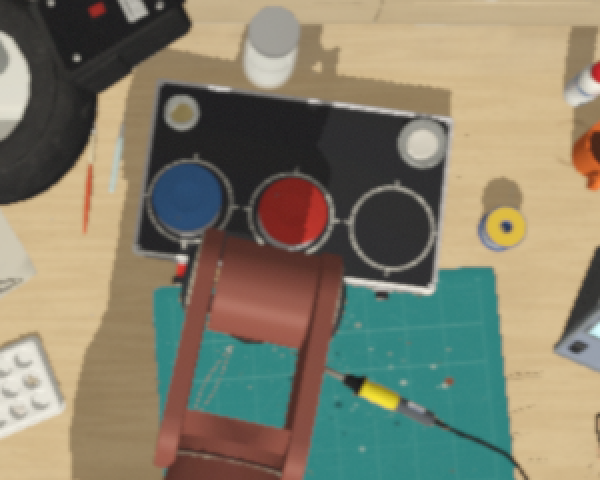

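```bash
python3 - <<'E'
from h import *
np.set_printoptions(suppress=True)
z=np.load("now.npz");t=np.array([.4488,-.0247,.1457]);tip=t[2]+.038
C=np.vstack([cloud("side",z["d"])[z["d"]>0],cloud("top",z["d2"])[z["d2"]>0]])
Q=C[(np.hypot(C[:,0]-t[0],C[:,1]-t[1])<.2)&(C[:,2]>.16)]-[t[0],t[1],tip]
for a in np.arange(-.01,.5,.03):
    q=Q[(Q[:,2]>=a)&(Q[:,2]<a+.03)]
    if len(q)>5:print(f"above tip {a*1000:.0f}",len(q),"x",np.percentile(q[:,0],[2,98]).round(3),"y",np.percentile(q[:,1],[2,98]).round(3))
# dishes from top image
cams=z["p2"]
for n,p in(("dish1",(200+182/2,100+112/2)),("dish2",(200+422/2,100+144/2))):
    w=atz("top",[p],.044)[0];print(n,w)
M=np.array([.5875,-.0773]);ex=np.array([.9917,-.1286]);ey=np.array([.1286,.9917])
for n,p in(("dish1",(291,156)),("dish2",(411,172))):
    w=atz("top",[p],.046)[0]-M;print(n,(w@ex).round(4),(w@ey).round(4))
for n,w in(("blue",(.6007,.0541)),("red",(.5819,-.0755))):
    w=np.array(w)-M;print("top",n,(w@ex).round(4),(w@ey).round(4))
M=np.array([.5838,-.0803])
for n,w in(("blue",(.5953,.0457)),("red",(.5787,-.0832))):
    w=np.array(w)-M;print("side",n,(w@ex).round(4),(w@ey).round(4))
E
```

```text
above tip -10 73 x [-0.017  0.003] y [-0.041  0.031]
above tip 20 90 x [-0.021  0.01 ] y [-0.054  0.038]
above tip 50 163 x [-0.024  0.003] y [-0.064  0.053]
above tip 80 239 x [-0.024  0.012] y [-0.069  0.028]
above tip 110 193 x [-0.04   0.022] y [-0.041  0.007]
above tip 140 341 x [-0.041  0.026] y [-0.04   0.022]
above tip 170 281 x [-0.039  0.027] y [-0.038  0.013]
above tip 200 204 x [-0.04   0.024] y [-0.039  0.005]
above tip 230 416 x [-0.131  0.015] y [-0.064  0.035]
above tip 260 1408 x [-0.183  0.039] y [-0.068  0.06 ]
above tip 290 5676 x [-0.179  0.037] y [-0.06   0.073]
above tip 320 5722 x [-0.191 -0.015] y [-0.039  0.085]
above tip 350 1231 x [-0.197 -0.156] y [0.016 0.076]
dish1 [0.71748145 0.06107243]
dish2 [ 0.67741705 -0.24640811]
dish1 0.1106 0.1538
dish2 0.1104 -0.1558
top blue -0.0038 0.132
top red -0.0058 0.0011
side blue -0.0048 0.1264
side red -0.0047 -0.0035
```

```bash
cat > zp.py <<'E'
from plan import *
from plant import state
M=np.array([.5857,-.0788]);ex=np.array([.9917,-.1286]);ey=np.array([.1286,.9917])
def W(zx,zy): return M+ex*zx/1000+ey*zy/1000
def G(px,py,h,z,off=45.,side=-1):
    """world wp for pot at zone-frame (px,py) mm, tool push heading h deg; side -1: push with tool -x"""
    a=np.radians(h);w=W(px-off*np.cos(a),py-off*np.sin(a))
    return [w[0],w[1],z,h-7.4+(180 if side<0 else 0)]
def cur():
    s=state();return (*s["tool_pos"],yaw(s["tool_rot"])[0])
def path(keys,z,g,st,off=45.,side=-1,c=None):
    """keys: (px,py,h) interpolated linearly with pot step st mm"""
    c=c or cur();w=[]
    for a,b in zip(keys[:-1],keys[1:]):
        a=np.array(a,float);b=np.array(b,float)
        n=int(np.ceil(max(np.hypot(*(b-a)[:2])/st,abs(b-a)[2]/6)))
        for i in range(1,n+1):
            p=a+(b-a)*i/n;q=G(*p,z,off,side);w.append((*q,g,1.0))
    return rows(c,w)
E
python3 - <<'E'
from zp import *
c=cur();print(c)
a=G(-4,130,-10,.146,off=70)
b=G(-4,130,-10,.008,off=70)
rows(c,[(*a,.05,.04),(*b,.05,.035)])
E
```

```text
(np.float64(0.4486654632717901), np.float64(-0.02189550333933584), np.float64(0.1452136975258945), np.float64(172.9600976526776))
[[-0.018, 0.026, -0.0, 0, 0, 0.045, 0.05], [-0.016, 0.026, -0.0, 0, 0, 0.045, 0.05], [-0.016, 0.027, -0.001, 0, 0, 0.046, 0.05], [-0.014, 0.028, 0.0, 0, 0, 0.045, 0.05], [0.0, 0.0, 0.035, 0, 0, -0.0, 0.05], [0.0, 0.0, 0.034, 0, 0, -0.0, 0.05], [0.0, 0.0, 0.035, 0, 0, -0.0, 0.05], [0.0, 0.0, 0.034, 0, 0, -0.0, 0.05]]
end [5.319000e-01 7.120000e-02 8.200000e-03 1.625896e+02]
```

Call:
step_arm --pt "-0.018 0.026 0 0 0 0.045 0.05" --pt "-0.016 0.026 0 0 0 0.045 0.05" --pt "-0.016 0.027 -0.001 0 0 0.046 0.05" --pt "-0.014 0.028 0 0 0 0.045 0.05" --pt "0 0 0.035 0 0 0 0.05" --pt "0 0 0.034 0 0 0 0.05" --pt "0 0 0.035 0 0 0 0.05" --pt "0 0 0.024 0 0 0 0.05"

```text
time: 10.25
tool_pos: [0.531, 0.0655, 0.0152]
tool_rot: [-0.001, 0.155, 0.988, -0.0]
contact_force: [-0.0, 0.0, 0.2]
gripper_width: 0.585
```

Call:
step_arm --pt "0 0 0.01 0 0 0 0.05" --pt "0 0 0 0 0 0 0.05"

```text
time: 10.45
tool_pos: [0.5309, 0.0657, 0.0064]
tool_rot: [-0.001, 0.155, 0.988, -0.0]
contact_force: [-0.5, -0.3, 0.2]
gripper_width: 0.585
```

```bash
python3 - <<'E'
from look import *
from fit import pot
from zp import cur
print(cur(),state()["gripper_width"])
t=np.array(cur()[:3])
p,d=zoom("side",[.55,.06,.05],"pics/z10.png",8,37,[t+[0,0,.043]])
for c in("blue","red"):print(c,pot("side",p,c))
C=cloud("side",d);Q=C[(d>0)&(np.hypot(C[...,0]-t[0],C[...,1]-t[1])<.06)]
for z in np.arange(.03,.12,.01):
    q=Q[(Q[:,2]>=z)&(Q[:,2]<z+.01)]
    if len(q):print(round(z,3),len(q),(q.min(0)-t).round(3),(q.max(0)-t).round(3))
E
```

```text
(np.float64(0.5309134906779106), np.float64(0.06570542401321257), np.float64(0.006405866905989661), np.float64(162.1497953558663)) 0.5853008995073933
blue (array([0.59538132, 0.04601756]), 0.042387284338474274, np.int32(375))
red (array([ 0.57842106, -0.08273681]), 0.04346579313278198, np.int32(499))
0.03 156 [-0.031 -0.057  0.024] [0.045 0.04  0.033]
0.04 56 [-0.02  -0.059  0.034] [0.041 0.033 0.043]
0.05 46 [-0.023 -0.046  0.044] [0.041 0.034 0.054]
0.06 48 [-0.022 -0.046  0.054] [0.037 0.03  0.064]
0.07 49 [-0.022 -0.046  0.064] [0.044 0.028 0.073]
0.08 133 [-0.026 -0.045  0.074] [0.06  0.034 0.083]
0.09 30 [-0.029 -0.057  0.084] [0.059 0.033 0.093]
0.1 19 [-0.028 -0.053  0.094] [-0.008  0.026  0.104]
0.11 22 [-0.028 -0.055  0.104] [0.007 0.029 0.113]
```

View pics/z10.png

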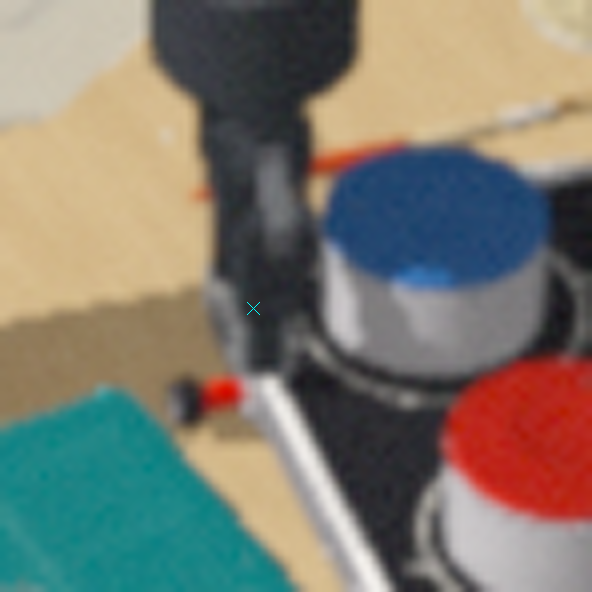

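```bash
python3 - <<'E'
from look import *
t=np.array([.5309,.0657,.0064])
a=np.radians(162.15);yt=np.array([np.sin(a),-np.cos(a),0]);xt=np.array([np.cos(a),np.sin(a),0])
x,y=proj("side",[[.55,.06,.05]])[0].astype(int);o=[x-37,y-37]
for dz in(.02,.03,.04,.05):
    for q in(-.0395,-.025):
        print(dz,q,[((proj("side",[t+yt*q+xt*s+[0,0,dz]])[0]+.5-o)*8).round() for s in(-.011,.011)])
E
```

```text
0.02 -0.0395 [array([299., 423.]), array([240., 428.])]
0.02 -0.025 [array([293., 397.]), array([234., 402.])]
0.03 -0.0395 [array([300., 402.]), array([240., 407.])]
0.03 -0.025 [array([293., 376.]), array([234., 382.])]
0.04 -0.0395 [array([300., 381.]), array([240., 386.])]
0.04 -0.025 [array([294., 355.]), array([234., 361.])]
0.05 -0.0395 [array([300., 360.]), array([240., 365.])]
0.05 -0.025 [array([294., 334.]), array([234., 340.])]
```

```bash
python3 - <<'E'
from zp import *
c=cur();z=.0065
o,e=rows(c,[(*G(-4,130,-12,z,off=48),.05,.0075)],False)
for r in o:print(r)
path([(-4,130,-12),(55,100,-40)],z,.05,8,off=45,c=e)
E
```

```text
[np.float64(-0.0066), np.float64(0.0024), np.float64(0.0005), 0, 0, np.float64(0.009), 0.05]
[np.float64(-0.0065), np.float64(0.0024), np.float64(0.0006), 0, 0, np.float64(0.009), 0.05]
[np.float64(-0.0065), np.float64(0.0025), np.float64(0.0005), 0, 0, np.float64(0.009), 0.05]
[[-0.01, 0.001, -0.0, 0, 0, 0.055, 0.05], [-0.007, 0.0, -0.0, 0, 0, 0.054, 0.05], [-0.008, 0.002, -0.0, 0, 0, 0.054, 0.05], [-0.007, 0.002, -0.0, 0, 0, 0.054, 0.05], [-0.008, 0.002, -0.0, 0, 0, 0.055, 0.05], [-0.007, 0.002, -0.0, 0, 0, 0.054, 0.05], [-0.007, 0.003, -0.0, 0, 0, 0.054, 0.05], [-0.008, 0.003, -0.0, 0, 0, 0.055, 0.05]]
[[-0.007, 0.004, -0.0, 0, 0, 0.054, 0.05]]
end [6.225000e-01 4.640000e-02 6.500000e-03 1.325945e+02]
```

Call:
step_arm --pt "-0.0066 0.0024 0 0 0 0.009 0.05" --pt "-0.0065 0.0024 0 0 0 0.009 0.05" --pt "-0.0065 0.0025 0 0 0 0.009 0.05" --pt "0 0 0 0 0 0 0.05"

```text
time: 10.9
tool_pos: [0.5548, 0.067, 0.009]
tool_rot: [0.001, 0.168, 0.986, 0.0]
contact_force: [-0.1, -0.5, 0.4]
gripper_width: 0.581
```

Call:
step_arm --pt "-0.01 0.001 0 0 0 0.055 0.05" --pt "-0.007 0 0 0 0 0.054 0.05" --pt "-0.008 0.002 0 0 0 0.054 0.05" --pt "-0.007 0.002 0 0 0 0.054 0.05" --pt "0 0 0 0 0 0 0.05"

```text
time: 11.4
tool_pos: [0.5846, 0.0589, 0.0079]
tool_rot: [-0.0, 0.274, 0.962, 0.0]
contact_force: [-0.8, 0.1, -0.4]
gripper_width: 0.586
```

```bash
cat > chk.py <<'E'
from look import *
from fit import pot
from zp import *
import sys
def chk(name):
    c=cur();s=state();print("cur",np.round(c,4),"F",s["contact_force"].round(1),"t",round(s["time"],2))
    d=np.array(c[:2])-M;a=np.radians(c[3]+7.4-180);g=np.array([d@ex,d@ey])*1000
    print("G zone",g.round(1),"h",np.degrees(a).round(1),"expect pot",(g+45*np.array([np.cos(a),np.sin(a)])).round(1))
    for n,m in(("side",(.5838,-.0803)),("top",(.5875,-.0773))):
        p,_=grab_frame(n);np.save(f"last_{n}.npy",p)
        for q in("blue","red"):
            try:
                w,r,k=pot(n,p,q);w=w-m;print(n,q,(w@ex*1000).round(1),(w@ey*1000).round(1),"r",round(r*1000,1),k)
            except Exception as e:print(n,q,"none")
        if n=="side":
            x,y=proj(n,[[.6,-.07,.05]])[0].astype(int)
            cv2.imwrite(name,cv2.resize(p[y-60:y+60,x-75:x+75,::-1],None,fx=5,fy=5,interpolation=cv2.INTER_CUBIC))
        else:
            x,y=proj(n,[[.6,-.07,.05]])[0].astype(int)
            cv2.imwrite(name.replace(".png","t.png"),cv2.resize(p[y-70:y+70,x-95:x+95,::-1],None,fx=4,fy=4,interpolation=cv2.INTER_CUBIC))
chk(sys.argv[1])
E
python3 chk.py pics/c1.png
```

```text
cur [5.846000e-01 5.890000e-02 7.900000e-03 1.482245e+02] F [-0.8  0.1 -0.4] t 11.4
G zone [-18.8 136.4] h -24.4 expect pot [ 22.2 117.9]
side blue 21.1 110.8 r 42.1 372
side red -4.7 -3.2 r 43.3 479
top blue none
top red -4.8 1.1 r 42.9 905
```

View pics/c1.png

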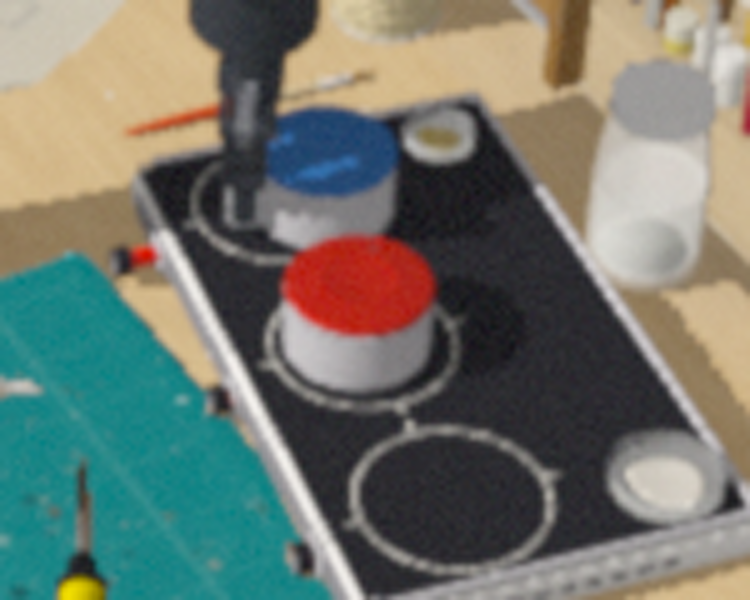

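View pics/c1t.png

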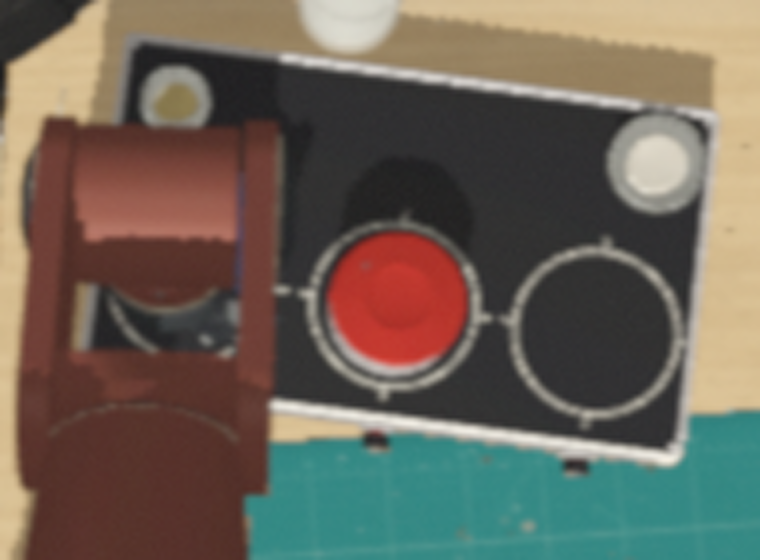

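```bash
python3 - <<'E'
from zp import *
path([(22,117.5,-24.4),(55,98,-42),(75,70,-58),(91,45,-72)],.0075,.05,8)
E
```

```text
[[-0.008, 0.002, 0.0, 0, 0, 0.063, 0.05], [-0.008, 0.002, 0.0, 0, 0, 0.061, 0.05], [-0.007, 0.003, 0.0, 0, 0, 0.062, 0.05], [-0.008, 0.003, 0.0, 0, 0, 0.061, 0.05], [-0.008, 0.004, 0.0, 0, 0, 0.062, 0.05], [-0.006, 0.001, 0.0, 0, 0, 0.056, 0.05], [-0.007, 0.002, 0.0, 0, 0, 0.055, 0.05], [-0.007, 0.002, 0.0, 0, 0, 0.056, 0.05]]
[[-0.007, 0.002, 0.0, 0, 0, 0.056, 0.05], [-0.007, 0.002, 0.0, 0, 0, 0.056, 0.05], [-0.008, 0.003, 0.0, 0, 0, 0.061, 0.05], [-0.007, 0.003, 0.0, 0, 0, 0.061, 0.05], [-0.008, 0.004, 0.0, 0, 0, 0.061, 0.05], [-0.007, 0.004, 0.0, 0, 0, 0.061, 0.05]]
end [ 6.73200e-01 -1.80000e-03  7.80000e-03  1.00617e+02]
```

Call:
step_arm --pt "-0.008 0.002 0 0 0 0.063 0.05" --pt "-0.008 0.002 0 0 0 0.061 0.05" --pt "-0.007 0.003 0 0 0 0.062 0.05" --pt "-0.008 0.003 0 0 0 0.061 0.05" --pt "-0.008 0.004 0 0 0 0.062 0.05" --pt "-0.006 0.001 0 0 0 0.056 0.05" --pt "0 0 0 0 0 0 0.05"

```text
time: 12.2
tool_pos: [0.6282, 0.041, 0.0077]
tool_rot: [0.0, 0.444, 0.896, -0.0]
contact_force: [-0.6, -0.5, 0.6]
gripper_width: 0.585
```

```bash
python3 chk.py pics/c2.png
```

```text
cur [6.282000e-01 4.100000e-02 7.700000e-03 1.273344e+02] F [-0.6 -0.5  0.6] t 12.2
G zone [ 26.7 124.2] h -45.3 expect pot [58.4 92.3]
side blue 57.7 89.2 r 44.5 418
side red -5.3 -3.5 r 43.1 469
top blue 55.2 55.9 r 17.2 53
top red -4.8 1.1 r 42.9 906
```

View pics/c2.png

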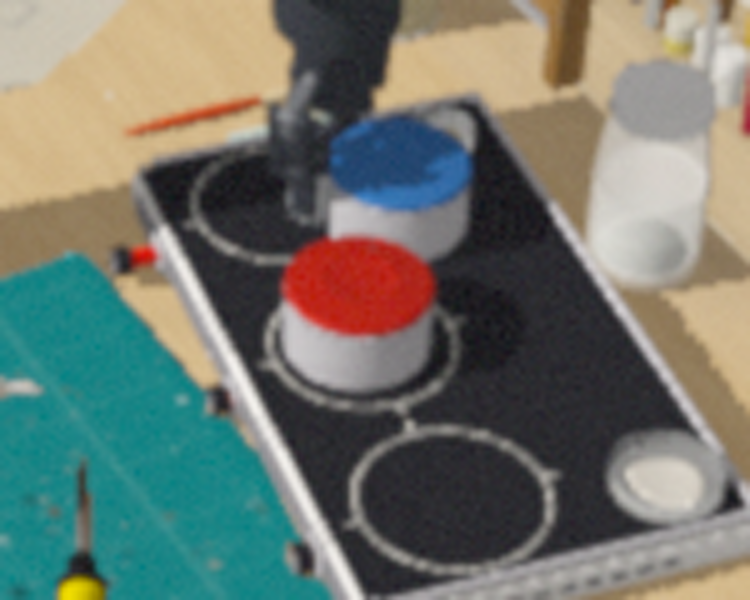

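View pics/c2t.png

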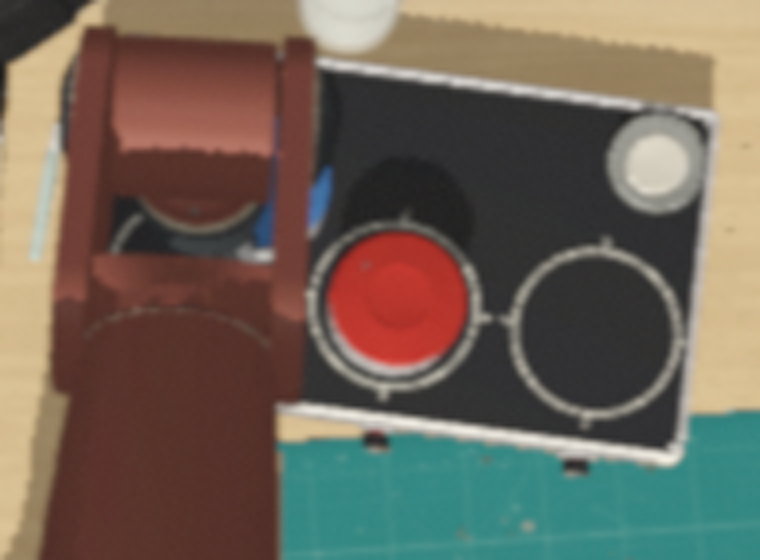

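```bash
python3 - <<'E'
from zp import *
from h import *
C=[]
for n in("side","top"):
    p,d=grab_frame(n);C.append(cloud(n,d)[d>0])
C=np.vstack(C);t=np.array(cur()[:3])
m=(C[:,2]>.2)&(abs(C[:,1]-t[1])<.075)&(C[:,0]<.735)&(C[:,0]>.5)
for z in np.arange(.2,.44,.02):
    q=C[m&(C[:,2]>=z)&(C[:,2]<z+.02)]
    if len(q)>5: print(round(z,2),len(q),"x-t",(np.percentile(q[:,0],[1,99])-t[0]).round(3),"y-t",(np.percentile(q[:,1],[1,99])-t[1]).round(3))
path([(58.4,92.3,-45.3),(75,69,-58),(91,45,-70)],t[2],.05,8)
E
```

```text
0.2 344 x-t [-0.041  0.107] y-t [-0.041  0.073]
0.22 201 x-t [-0.04   0.107] y-t [-0.039  0.073]
0.24 248 x-t [-0.04   0.107] y-t [-0.039  0.074]
0.26 127 x-t [-0.037  0.107] y-t [-0.052  0.075]
0.28 143 x-t [-0.05   0.026] y-t [-0.065  0.046]
0.3 258 x-t [-0.089  0.034] y-t [-0.07   0.047]
0.32 662 x-t [-0.121  0.039] y-t [-0.069  0.068]
0.34 2109 x-t [-0.119  0.036] y-t [-0.064  0.065]
0.36 1242 x-t [-0.123  0.02 ] y-t [-0.06   0.059]
0.38 957 x-t [-0.127 -0.029] y-t [-0.056  0.063]
0.4 1356 x-t [-0.127 -0.08 ] y-t [-0.051  0.064]
0.42 224 x-t [-0.128 -0.111] y-t [-0.016  0.038]
[[-0.007, 0.002, -0.0, 0, 0, 0.057, 0.05], [-0.008, 0.001, -0.0, 0, 0, 0.055, 0.05], [-0.007, 0.002, -0.0, 0, 0, 0.055, 0.05], [-0.007, 0.003, -0.0, 0, 0, 0.056, 0.05], [-0.007, 0.003, -0.0, 0, 0, 0.052, 0.05], [-0.008, 0.002, -0.0, 0, 0, 0.053, 0.05], [-0.007, 0.004, -0.0, 0, 0, 0.052, 0.05], [-0.007, 0.003, -0.0, 0, 0, 0.052, 0.05]]
end [ 6.71500e-01 -2.20000e-03  7.80000e-03  1.02615e+02]
```

Call:
step_arm --pt "-0.007 0.002 0 0 0 0.057 0.05" --pt "-0.008 0.001 0 0 0 0.055 0.05" --pt "-0.007 0.002 0 0 0 0.055 0.05" --pt "-0.007 0.003 0 0 0 0.056 0.05" --pt "-0.007 0.003 0 0 0 0.052 0.05" --pt "-0.008 0.002 0 0 0 0.053 0.05" --pt "-0.007 0.004 0 0 0 0.052 0.05" --pt "0 0 0 0 0 0 0.05"

```text
time: 13.2
tool_pos: [0.667, 0.0035, 0.0078]
tool_rot: [0.0, 0.605, 0.796, 0.0]
contact_force: [-0.4, 0.6, 0.1]
gripper_width: 0.587
```

```bash
python3 chk.py pics/c3.png
```

```text
cur [6.670000e-01 3.500000e-03 7.800000e-03 1.055462e+02] F [-0.4  0.6  0.1] t 13.2
G zone [70.1 92.1] h -67.1 expect pot [87.6 50.6]
side blue 86.5 46.3 r 43.6 431
side red -5.5 -3.2 r 43.1 476
top blue 87.2 16.4 r 23.1 78
top red -5.3 1.0 r 42.8 755
```

View pics/c3.png

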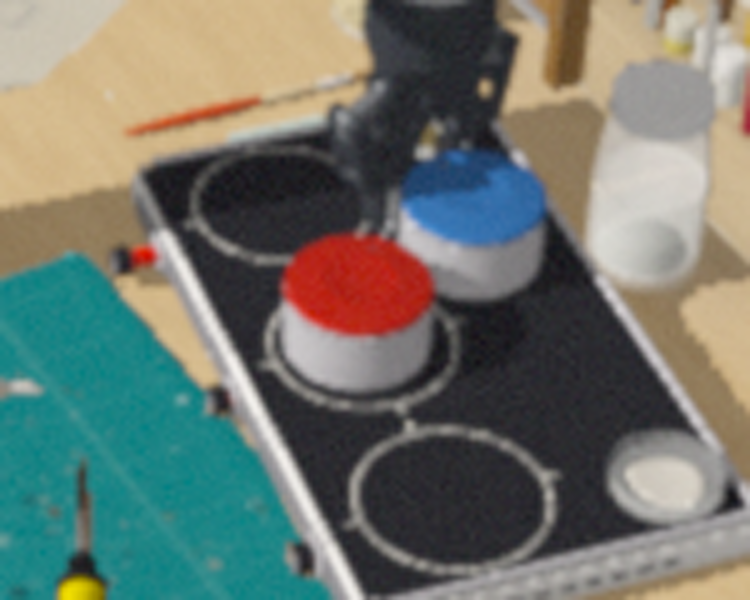

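View pics/c3t.png

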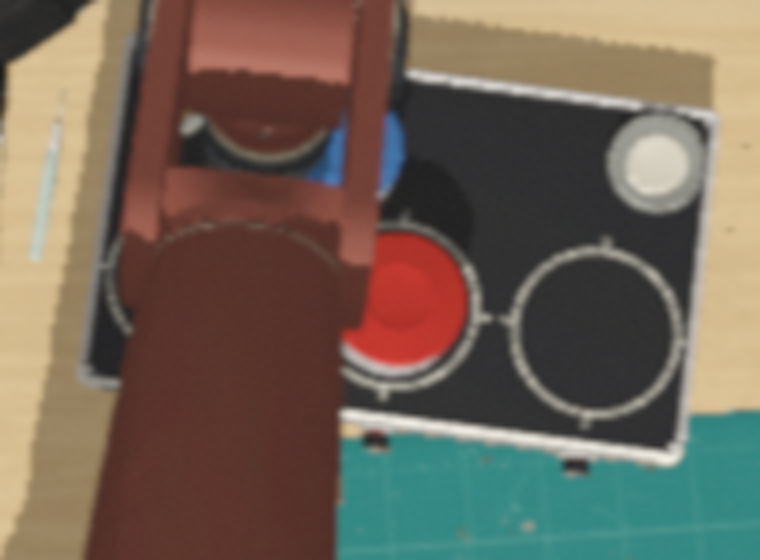

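```bash
python3 - <<'E'
from zp import *
from h import *
z=np.load("side0.npz");C=cloud("side",z["d"])[z["d"]>0]
q=C[(abs(C[:,1]+.04)<.06)&(C[:,0]>.735)&(C[:,0]<.83)&(C[:,2]>.02)&(C[:,2]<.14)]
w=q[:,:2]-M;zx=w@ex*1000;zy=w@ey*1000
for a in np.arange(.02,.14,.02):
    k=(q[:,2]>=a)&(q[:,2]<a+.02)
    if k.sum()>3:print(round(a,2),k.sum(),"zx",np.percentile(zx[k],[1,99]).round(),"zy",np.percentile(zy[k],[1,99]).round())
path([(87.6,50.6,-67.1),(92,22,-78),(92,-10,-82),(92,-46,-86)],.0078,.05,8)
E
```

```text
0.02 185 zx [138. 222.] zy [ 12. 112.]
0.04 150 zx [139. 226.] zy [ 12. 113.]
0.06 135 zx [165. 224.] zy [13. 65.]
0.08 143 zx [166. 224.] zy [16. 62.]
0.1 115 zx [168. 224.] zy [21. 66.]
0.12 267 zx [170. 229.] zy [18. 80.]
[[-0.007, 0.001, -0.0, 0, 0, 0.05, 0.05], [-0.008, 0.0, -0.0, 0, 0, 0.047, 0.05], [-0.007, 0.001, -0.0, 0, 0, 0.048, 0.05], [-0.007, 0.002, -0.0, 0, 0, 0.047, 0.05], [-0.008, -0.001, -0.0, 0, 0, 0.018, 0.05], [-0.008, -0.001, -0.0, 0, 0, 0.017, 0.05], [-0.008, -0.001, -0.0, 0, 0, 0.018, 0.05], [-0.007, 0.0, -0.0, 0, 0, 0.017, 0.05]]
[[-0.008, -0.0, -0.0, 0, 0, 0.014, 0.05], [-0.007, -0.001, -0.0, 0, 0, 0.014, 0.05], [-0.007, 0.0, -0.0, 0, 0, 0.014, 0.05], [-0.007, 0.0, -0.0, 0, 0, 0.014, 0.05], [-0.007, 0.0, -0.0, 0, 0, 0.014, 0.05]]
end [ 6.73500e-01 -9.11000e-02  7.80000e-03  8.65921e+01]
```

```bash
python3 - <<'E'
from zp import *
path([(87.6,50.6,-67.1),(92,22,-77),(92,-18,-79),(92,-46,-86)],.0078,.05,8)
E
```

```text
[[-0.007, 0.0, -0.0, 0, 0, 0.045, 0.05], [-0.007, 0.001, -0.0, 0, 0, 0.043, 0.05], [-0.008, 0.001, -0.0, 0, 0, 0.044, 0.05], [-0.007, 0.001, -0.0, 0, 0, 0.043, 0.05], [-0.008, -0.002, -0.0, 0, 0, 0.007, 0.05], [-0.007, -0.001, -0.0, 0, 0, 0.007, 0.05], [-0.008, -0.002, -0.0, 0, 0, 0.007, 0.05], [-0.008, -0.001, -0.0, 0, 0, 0.007, 0.05]]
[[-0.008, -0.001, -0.0, 0, 0, 0.007, 0.05], [-0.007, -0.0, -0.0, 0, 0, 0.03, 0.05], [-0.007, 0.0, -0.0, 0, 0, 0.031, 0.05], [-0.007, 0.001, -0.0, 0, 0, 0.03, 0.05], [-0.007, 0.0, -0.0, 0, 0, 0.031, 0.05]]
end [ 6.73400e-01 -9.16000e-02  7.80000e-03  8.65921e+01]
```

Call:
step_arm --pt "-0.007 0 0 0 0 0.045 0.05" --pt "-0.007 0.001 0 0 0 0.043 0.05" --pt "-0.008 0.001 0 0 0 0.044 0.05" --pt "-0.007 0.001 0 0 0 0.043 0.05" --pt "-0.008 -0.002 0 0 0 0.007 0.05" --pt "0 0 0 0 0 0 0.05"

```text
time: 13.9
tool_pos: [0.6742, -0.033, 0.0078]
tool_rot: [0.0, 0.675, 0.738, -0.0]
contact_force: [0.7, -0.0, -0.5]
gripper_width: 0.585
```

```bash
python3 chk.py pics/c4.png
```

```text
cur [ 6.74200e-01 -3.30000e-02  7.80000e-03  9.51426e+01] F [ 0.7 -0.  -0.5] t 13.9
G zone [81.9 56.8] h -77.5 expect pot [91.7 12.9]
side blue 90.2 9.7 r 43.8 449
side red -6.5 -3.2 r 43.3 483
top blue 91.9 16.7 r 17.0 78
top red -7.0 -13.7 r 37.0 294
```

View pics/c4.png

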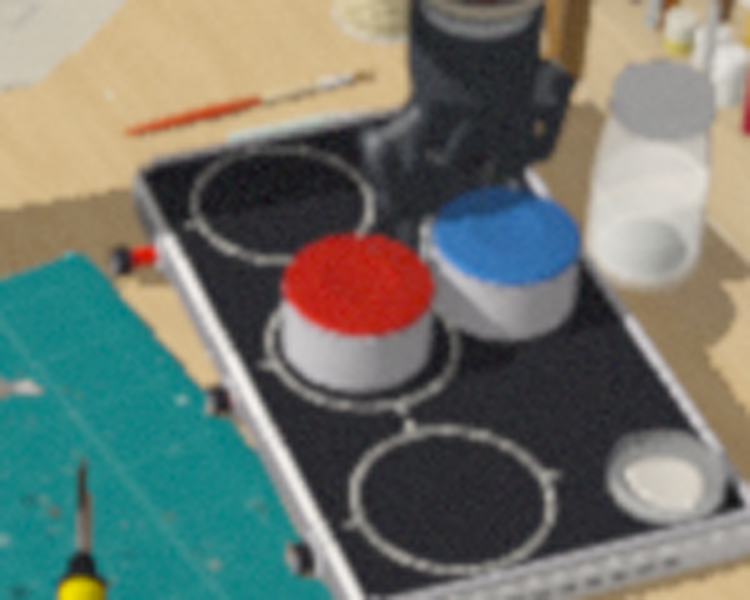

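View pics/c4t.png

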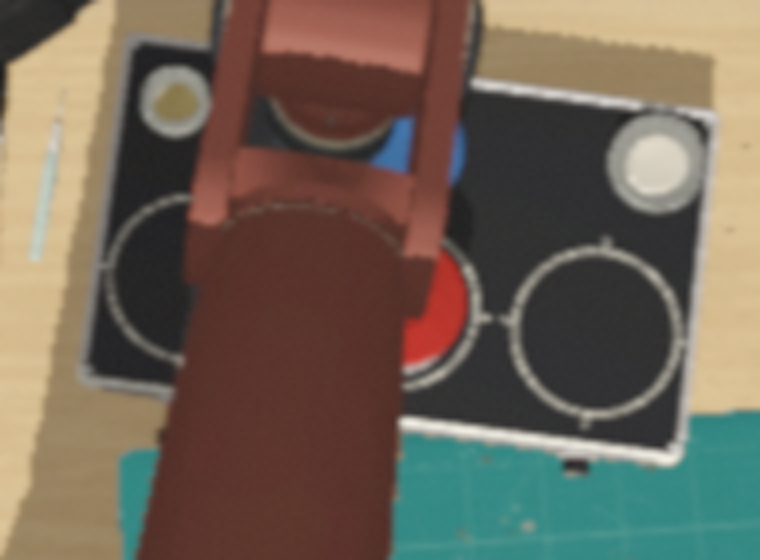

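Call:
step_arm --pt "-0.007 -0.001 0 0 0 0.007 0.05" --pt "-0.008 -0.002 0 0 0 0.007 0.05" --pt "-0.008 -0.001 0 0 0 0.007 0.05" --pt "-0.008 -0.001 0 0 0 0.007 0.05" --pt "-0.007 0 0 0 0 0.03 0.05" --pt "-0.007 0 0 0 0 0.031 0.05" --pt "-0.007 0.001 0 0 0 0.03 0.05" --pt "0 0 0 0 0 0 0.05"

```text
time: 14.8
tool_pos: [0.6736, -0.0861, 0.0078]
tool_rot: [0.0, 0.718, 0.696, -0.001]
contact_force: [-0.0, -0.0, -0.2]
gripper_width: 0.583
```

```bash
python3 chk.py pics/c5.png
```

```text
cur [ 6.73600e-01 -8.61000e-02  7.80000e-03  8.81732e+01] F [-0.  -0.  -0.2] t 14.8
G zone [88.1  4. ] h -84.4 expect pot [ 92.5 -40.7]
side blue 90.7 -44.5 r 43.1 473
side red -4.6 -3.4 r 43.1 489
top blue 97.4 -42.3 r 17.2 86
top red -95.3 127.2 r 7.8 22
```

View pics/c5.png

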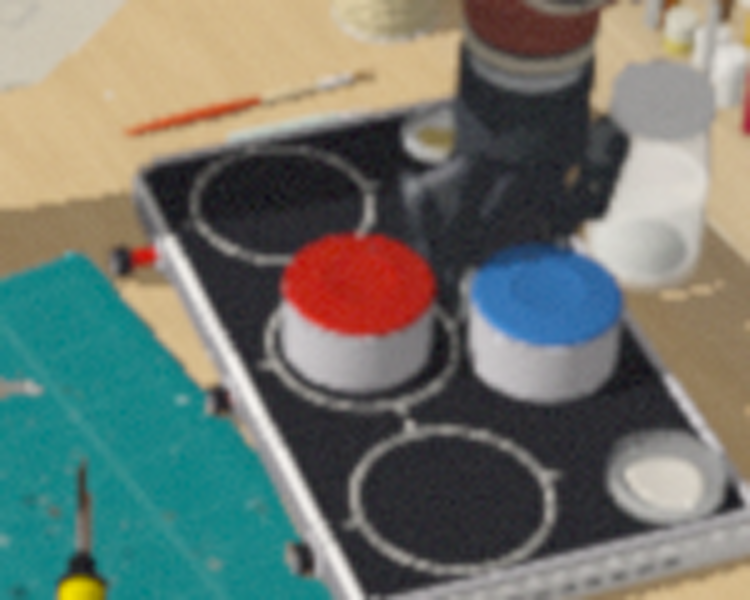

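View pics/c5t.png

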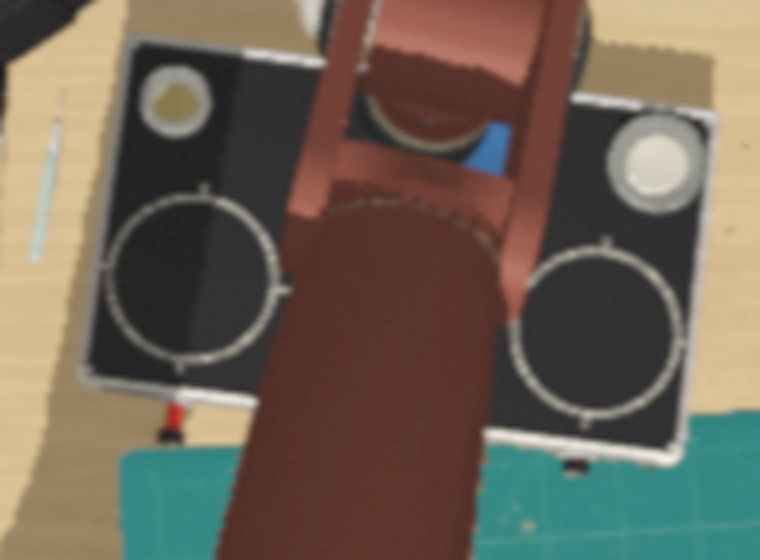

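```bash
python3 - <<'E'
from zp import *
path([(92.5,-41,-84.4),(92,-56,-104),(80,-70,-122),(55,-88,-138),(24,-111.3,-142),(2,-128,-143)],.0078,.05,8)
E
```

```text
[[-0.005, 0.003, -0.0, 0, 0, 0.087, 0.05], [-0.004, 0.004, -0.0, 0, 0, 0.085, 0.05], [-0.004, 0.004, -0.0, 0, 0, 0.086, 0.05], [-0.003, 0.004, -0.0, 0, 0, 0.085, 0.05], [-0.006, 0.002, -0.0, 0, 0, 0.105, 0.05], [-0.006, 0.003, -0.0, 0, 0, 0.105, 0.05], [-0.006, 0.003, -0.0, 0, 0, 0.104, 0.05], [-0.008, 0.0, -0.0, 0, 0, 0.07, 0.05]]
[[-0.007, 0.001, -0.0, 0, 0, 0.07, 0.05], [-0.008, 0.001, -0.0, 0, 0, 0.07, 0.05], [-0.007, 0.002, -0.0, 0, 0, 0.069, 0.05], [-0.008, -0.0, -0.0, 0, 0, 0.014, 0.05], [-0.008, 0.0, -0.0, 0, 0, 0.014, 0.05], [-0.007, 0.0, -0.0, 0, 0, 0.014, 0.05], [-0.008, 0.0, -0.0, 0, 0, 0.014, 0.05], [-0.008, 0.001, -0.0, 0, 0, 0.014, 0.05]]
[[-0.007, -0.0, -0.0, 0, 0, 0.005, 0.05], [-0.007, 0.0, -0.0, 0, 0, 0.004, 0.05], [-0.007, 0.0, -0.0, 0, 0, 0.004, 0.05], [-0.007, 0.0, -0.0, 0, 0, 0.005, 0.05]]
end [ 6.09700e-01 -1.83600e-01  7.70000e-03  2.95865e+01]
```

Call:
step_arm --pt "-0.005 0.003 0 0 0 0.087 0.05" --pt "-0.004 0.004 0 0 0 0.085 0.05" --pt "-0.004 0.004 0 0 0 0.086 0.05" --pt "-0.003 0.004 0 0 0 0.085 0.05" --pt "-0.006 0.002 0 0 0 0.105 0.05" --pt "-0.006 0.003 0 0 0 0.105 0.05" --pt "0 0 0 0 0 0 0.05"

```text
time: 15.6
tool_pos: [0.6856, -0.1166, 0.0077]
tool_rot: [0.0, 0.881, 0.474, -0.0]
contact_force: [0.4, 0.9, 0.3]
gripper_width: 0.585
```

```bash
python3 chk.py pics/c6.png
```

```text
cur [ 6.85600e-01 -1.16600e-01  7.70000e-03  5.65877e+01] F [0.4 0.9 0.3] t 15.6
G zone [103.9 -24.6] h -116.0 expect pot [ 84.2 -65.1]
side blue 82.2 -69.9 r 44.5 522
side red -5.3 -3.0 r 43.6 495
top blue 112.3 -75.4 r 12.5 61
top red 2.2 38.0 r 14.3 32
```

View pics/c6.png

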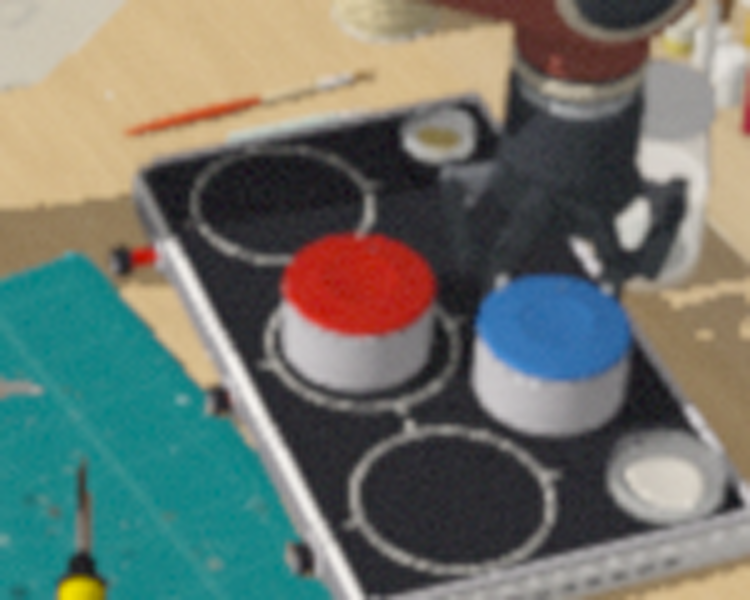

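```bash
python3 - <<'E'
from zp import *
path([(82.8,-67.6,-116),(76,-73,-126),(55,-88,-138),(24,-111.3,-142),(2,-128,-143)],.0077,.05,8,off=48)
E
```

```text
[[-0.004, 0.003, 0.0, 0, 0, 0.089, 0.05], [-0.005, 0.002, 0.0, 0, 0, 0.088, 0.05], [-0.006, 0.001, 0.0, 0, 0, 0.052, 0.05], [-0.006, 0.001, 0.0, 0, 0, 0.052, 0.05], [-0.007, 0.001, 0.0, 0, 0, 0.053, 0.05], [-0.006, 0.001, 0.0, 0, 0, 0.052, 0.05], [-0.008, 0.0, 0.0, 0, 0, 0.014, 0.05], [-0.007, 0.0, 0.0, 0, 0, 0.014, 0.05]]
[[-0.008, 0.0, 0.0, 0, 0, 0.014, 0.05], [-0.008, 0.001, 0.0, 0, 0, 0.014, 0.05], [-0.008, 0.0, 0.0, 0, 0, 0.014, 0.05], [-0.007, 0.0, 0.0, 0, 0, 0.004, 0.05], [-0.007, 0.0, 0.0, 0, 0, 0.005, 0.05], [-0.006, 0.001, 0.0, 0, 0, 0.004, 0.05], [-0.007, -0.0, 0.0, 0, 0, 0.004, 0.05]]
end [ 6.13300e-01 -1.82300e-01  7.70000e-03  2.96176e+01]
```

Call:
step_arm --pt "-0.004 0.003 0 0 0 0.089 0.05" --pt "-0.005 0.002 0 0 0 0.088 0.05" --pt "-0.006 0.001 0 0 0 0.052 0.05" --pt "-0.006 0.001 0 0 0 0.052 0.05" --pt "-0.007 0.001 0 0 0 0.053 0.05" --pt "-0.006 0.001 0 0 0 0.052 0.05" --pt "-0.008 0 0 0 0 0.014 0.05" --pt "-0.007 0 0 0 0 0.014 0.05"

```text
time: 16.5
tool_pos: [0.6558, -0.1541, 0.0078]
tool_rot: [0.0, 0.959, 0.284, 0.0]
contact_force: [1.8, -0.2, -1.7]
gripper_width: 0.587
```

Call:
step_arm --pt "-0.008 0 0 0 0 0.014 0.05" --pt "-0.008 0.001 0 0 0 0.014 0.05" --pt "-0.006 0 0 0 0 0.014 0.05" --pt "0 0 0 0 0 0 0.05"

```text
time: 16.9
tool_pos: [0.6369, -0.1672, 0.0078]
tool_rot: [-0.0, 0.965, 0.262, -0.001]
contact_force: [-0.2, 0.9, -0.5]
gripper_width: 0.585
```

```bash
python3 chk.py pics/c7.png
```

```text
cur [ 6.36900e-01 -1.67200e-01  7.80000e-03  3.04204e+01] F [-0.2  0.9 -0.5] t 16.9
G zone [ 62.1 -81.1] h -142.2 expect pot [  26.6 -108.7]
side blue 24.7 -110.9 r 44.5 564
side red -4.7 -3.2 r 43.4 474
top blue 55.0 -130.4 r 10.6 30
top red -5.0 1.7 r 42.4 753
```

View pics/c7.png

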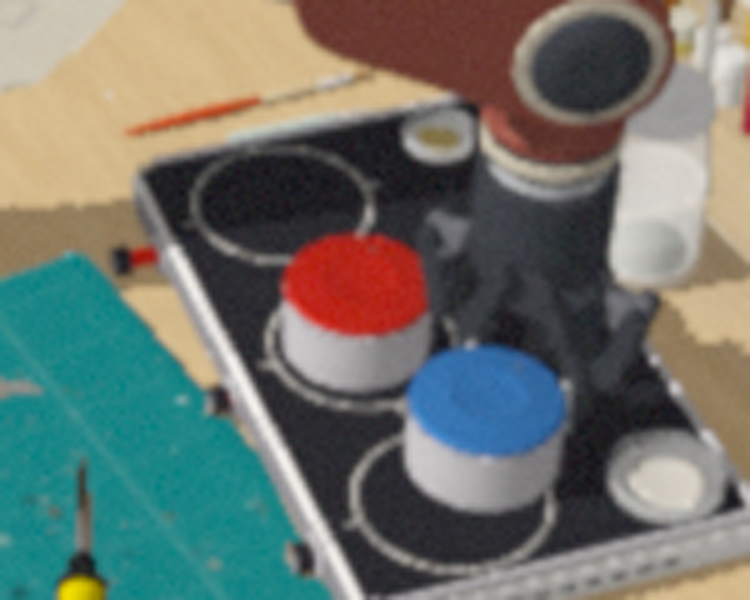

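View pics/c7t.png

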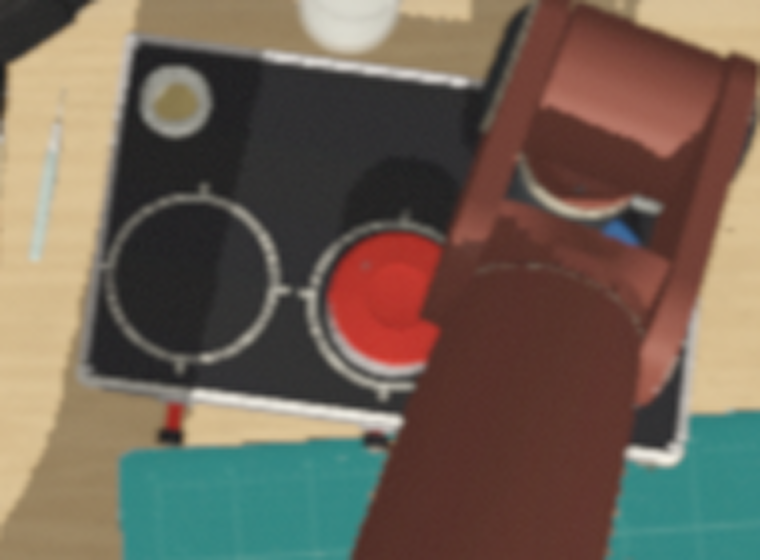

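Call:
step_arm --pt "-0.007 0 0 0 0 0 0.05" --pt "-0.007 0 0 0 0 0 0.05" --pt "-0.007 0 0 0 0 0 0.05" --pt "-0.005 0 0 0 0 0 0.05" --pt "0 0 0 0 0 0 0.05"

```text
time: 17.5
tool_pos: [0.6147, -0.1804, 0.0079]
tool_rot: [0.0, 0.965, 0.263, -0.0]
contact_force: [0.4, 1.0, -0.4]
gripper_width: 0.581
```

```bash
python3 chk.py pics/c8.png
```

```text
cur [ 6.14700e-01 -1.80400e-01  7.90000e-03  3.04415e+01] F [ 0.4  1.  -0.4] t 17.5
G zone [ 41.8 -97. ] h -142.2 expect pot [   6.3 -124.6]
side blue 4.8 -126.9 r 43.8 581
side red -5.0 -3.4 r 43.2 395
top blue 28.2 -147.0 r 12.2 49
top red -4.8 1.0 r 42.9 892
```

View pics/c8.png

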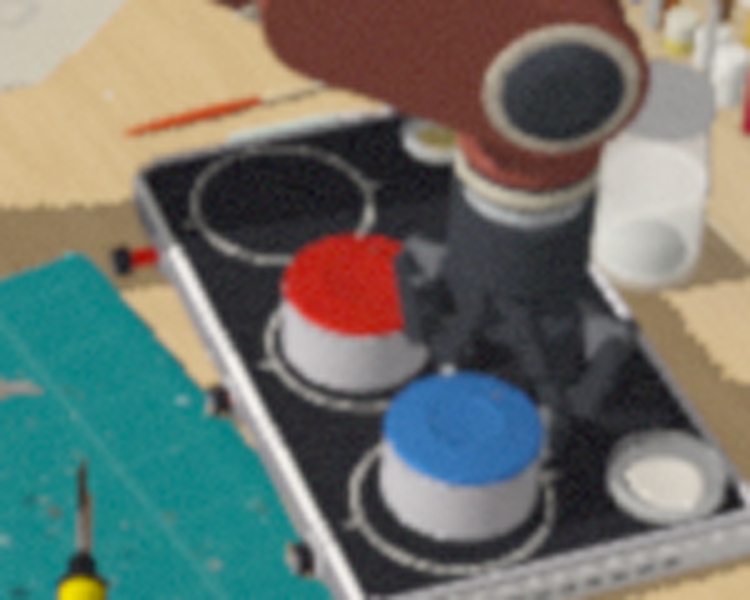

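Call:
step_arm --pt "-0.004 0 0 0 0 0 0.05" --pt "-0.003 0 0 0 0 0 0.05" --pt "0 0 0 0 0 0 0.05" --pt "0.01 0 0 0 0 0 0.05" --pt "0.015 0 0 0 0 0 0.05" --pt "0 0 -0.03 0 0 0 0.05" --pt "0 0 -0.04 0 0 0 0.05" --pt "0 0 -0.05 0 0 0 0.05"

```text
time: 18.4
tool_pos: [0.6303, -0.1692, 0.1265]
tool_rot: [-0.001, 0.965, 0.263, -0.002]
contact_force: [0.6, -1.1, 0.0]
gripper_width: 0.587
```

```bash
python3 chk.py pics/c9.png
```

```text
cur [ 0.6303 -0.1692  0.1265 30.5205] F [ 0.6 -1.1  0. ] t 18.4
G zone [ 55.9 -84. ] h -142.1 expect pot [  20.4 -111.6]
side blue 0.3 -130.3 r 43.9 593
side red -4.7 -3.2 r 43.4 495
top blue none
top red -5.2 0.2 r 43.9 889
```

View pics/c9.png

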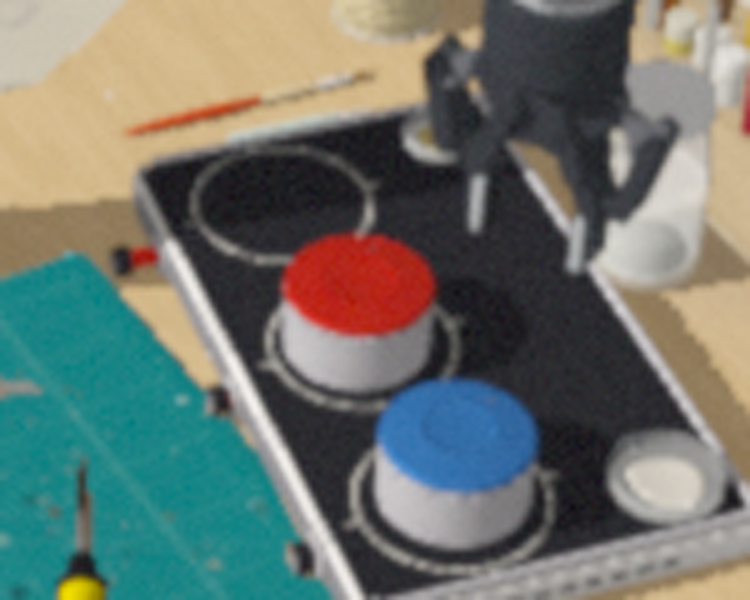

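View pics/c9t.png

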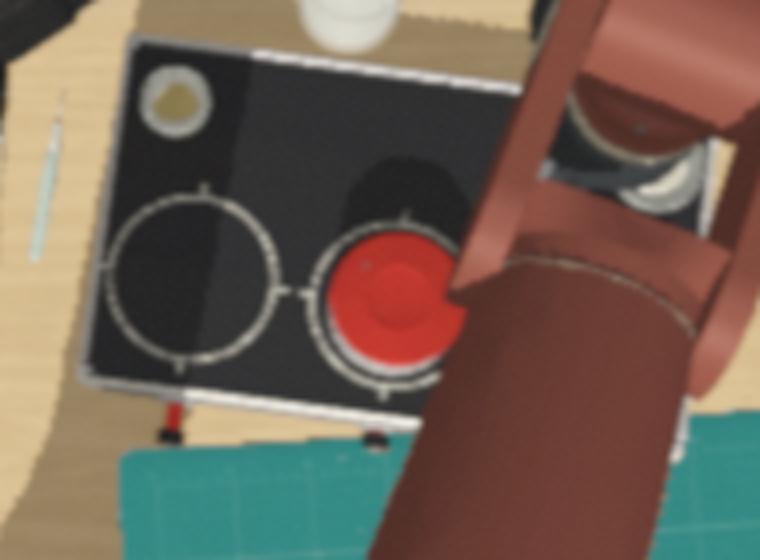

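```bash
python3 - <<'E'
from zp import *
c=cur()
a=G(-5,-1,88,.127,off=57,side=1);b=G(-5,-1,88,.008,off=57,side=1)
rows(c,[(*a,.05,.03),(*b,.05,.03)])
E
```

```text
[[-0.005, -0.009, 0.002, 0, 0, -0.125, 0.05], [-0.005, -0.01, 0.001, 0, 0, -0.125, 0.05], [-0.003, -0.011, 0.002, 0, 0, -0.125, 0.05], [-0.001, -0.01, 0.001, 0, 0, -0.124, 0.05], [-0.001, -0.011, 0.002, 0, 0, -0.125, 0.05], [0.001, -0.011, 0.001, 0, 0, -0.125, 0.05], [0.003, -0.01, 0.002, 0, 0, -0.125, 0.05], [-0.0, -0.0, 0.03, 0, 0, 0.0, 0.05]]
[[-0.0, -0.0, 0.029, 0, 0, 0.0, 0.05], [-0.0, -0.0, 0.03, 0, 0, 0.0, 0.05], [-0.0, -0.0, 0.03, 0, 0, 0.0, 0.05]]
end [ 5.71600e-01 -1.35000e-01  8.00000e-03  8.06026e+01]
```

Call:
step_arm --pt "-0.005 -0.009 0 0 0 -0.125 0.05" --pt "-0.005 -0.01 0 0 0 -0.125 0.05" --pt "-0.003 -0.011 0 0 0 -0.125 0.05" --pt "-0.001 -0.01 0 0 0 -0.124 0.05" --pt "-0.001 -0.011 0 0 0 -0.125 0.05" --pt "0.001 -0.011 0 0 0 -0.125 0.05" --pt "0.003 -0.01 0 0 0 -0.125 0.05" --pt "0 0 0 0 0 0 0.05"

```text
time: 19.3
tool_pos: [0.5655, -0.1326, 0.1278]
tool_rot: [-0.0, 0.763, 0.647, -0.0]
contact_force: [0.5, -1.2, 0.1]
gripper_width: 0.59
```

```bash
python3 chk.py pics/c10.png;  python3 - <<'E'
from zp import *
c=cur()
b=G(-5,-1,88,.008,off=57,side=1)
rows(c,[(*b,.05,.03)])
E
```

```text
cur [ 0.5655 -0.1326  0.1278 80.5954] F [ 0.5 -1.2  0.1] t 19.3
G zone [-13.1 -56. ] h -92.0 expect pot [ -14.7 -100.9]
side blue -0.6 -130.8 r 44.3 594
side red -5.1 -3.5 r 43.1 470
top blue -9.7 -123.1 r 33.0 356
top red -3.2 2.5 r 41.2 636
[[-0.0, 0.001, 0.024, 0, 0, -0.001, 0.05], [-0.0, 0.001, 0.024, 0, 0, -0.0, 0.05], [-0.001, 0.001, 0.024, 0, 0, -0.001, 0.05], [0.0, 0.001, 0.024, 0, 0, -0.0, 0.05], [-0.0, 0.001, 0.024, 0, 0, -0.001, 0.05]]
end [ 5.71000e-01 -1.35200e-01  8.10000e-03  8.06081e+01]
```

View pics/c10.png

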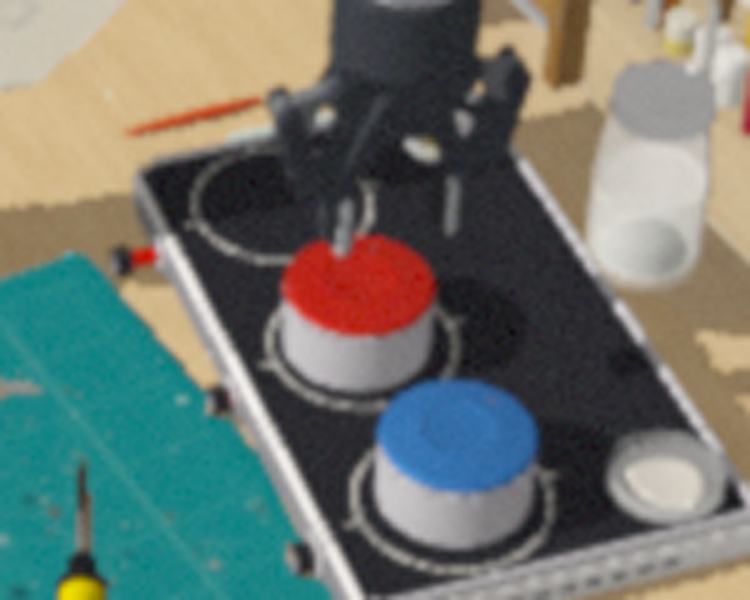

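Call:
step_arm --pt "0 0.001 0.024 0 0 -0.001 0.05" --pt "0 0.001 0.024 0 0 0 0.05" --pt "-0.001 0.002 0.022 0 0 -0.001 0.05" --pt "0 0.001 0 0 0 0 0.05"

```text
time: 19.8
tool_pos: [0.5681, -0.1347, 0.0539]
tool_rot: [-0.003, 0.763, 0.646, -0.002]
contact_force: [-0.2, 0.1, 0.1]
gripper_width: 0.583
```

```bash
python3 chk.py pics/c11.png;  python3 - <<'E'
from zp import *
c=cur()
b=G(-5,-1,88,.008,off=57,side=1)
rows(c,[(*b,.05,.03)])
E
```

```text
cur [ 5.68100e-01 -1.34700e-01  5.39000e-02  8.05511e+01] F [-0.2  0.1  0.1] t 19.8
G zone [-10.3 -57.7] h -92.0 expect pot [ -11.9 -102.6]
side blue 0.3 -130.3 r 43.9 593
side red 6.7 -15.6 r 38.3 206
top blue -18.7 -115.7 r 24.2 202
top red -3.4 2.7 r 41.0 616
[[0.0, 0.0, 0.025, 0, 0, -0.0, 0.05], [0.0, 0.001, 0.025, 0, 0, -0.0, 0.05]]
end [ 5.71600e-01 -1.35700e-01  7.80000e-03  8.05961e+01]
```

View pics/c11.png

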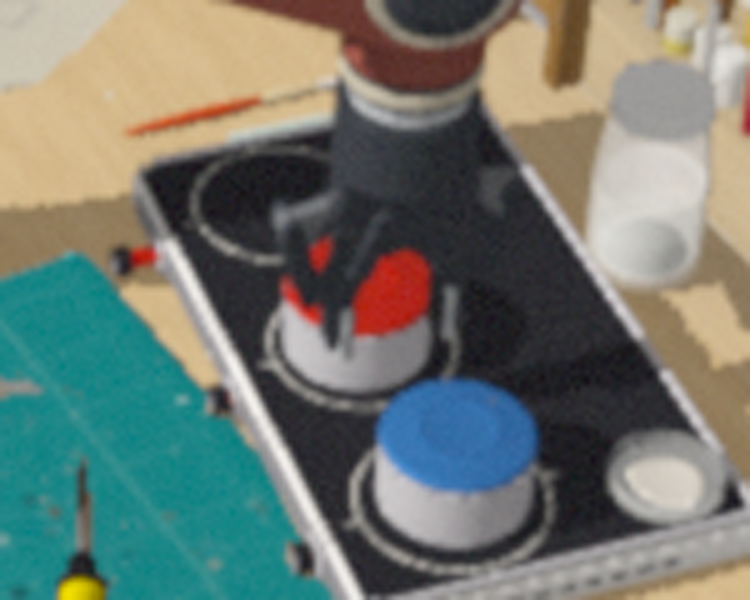

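View pics/c11t.png

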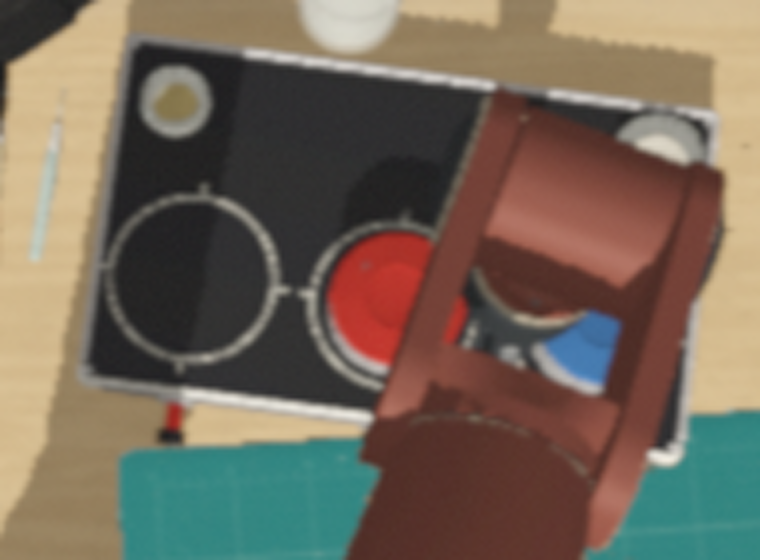

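Call:
step_arm --pt "0 0 0.015 0 0 0 0.05" --pt "0 0.001 0.015 0 0 0 0.05" --pt "0 0.001 0.015 0 0 0 0.05" --pt "0 0 0 0 0 0 0.05"

```text
time: 20.3
tool_pos: [0.5698, -0.1348, 0.0093]
tool_rot: [-0.003, 0.762, 0.647, -0.001]
contact_force: [-0.2, 0.0, 0.6]
gripper_width: 0.59
```

```bash
python3 chk.py pics/c12.png
```

```text
cur [ 5.69800e-01 -1.34800e-01  9.30000e-03  8.06517e+01] F [-0.2  0.   0.6] t 20.3
G zone [ -8.6 -57.6] h -91.9 expect pot [ -10.1 -102.6]
side blue -0.9 -131.0 r 44.6 598
side red 28.8 205.6 r 23.6 31
top blue -23.7 -111.2 r 17.1 117
top red -3.6 2.9 r 40.8 576
```

View pics/c12.png

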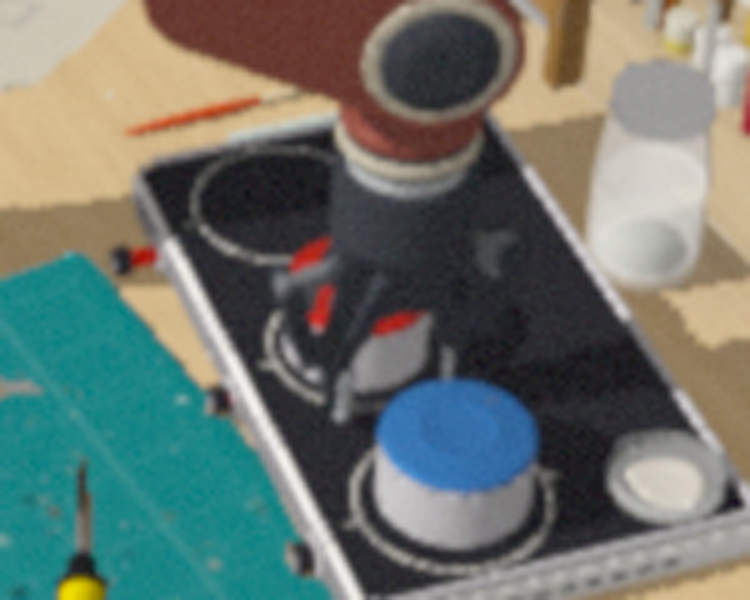

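```bash
python3 - <<'E'
from zp import *
path([(-8,-11,88.1),(-5,-1,88),(0,105,86),(1,124,86)],.0088,.05,8,off=47,side=1)
E
```

```text
[[0.005, -0.001, 0.003, 0, 0, 0.0, 0.05], [0.005, 0.001, 0.0, 0, 0, 0.001, 0.05], [0.008, -0.0, 0.0, 0, 0, 0.002, 0.05], [0.007, -0.0, 0.0, 0, 0, 0.003, 0.05], [0.008, -0.0, 0.0, 0, 0, 0.002, 0.05], [0.007, -0.0, 0.0, 0, 0, 0.003, 0.05], [0.008, -0.001, 0.0, 0, 0, 0.002, 0.05], [0.008, 0.0, 0.0, 0, 0, 0.003, 0.05]]
[[0.007, 0.0, 0.0, 0, 0, 0.002, 0.05], [0.008, 0.0, 0.0, 0, 0, 0.003, 0.05], [0.007, -0.0, 0.0, 0, 0, 0.002, 0.05], [0.008, -0.0, 0.0, 0, 0, 0.003, 0.05], [0.007, -0.001, 0.0, 0, 0, 0.002, 0.05], [0.008, 0.0, 0.0, 0, 0, 0.003, 0.05], [0.008, -0.0, 0.0, 0, 0, 0.002, 0.05], [0.007, -0.0, 0.0, 0, 0, 0.003, 0.05]]
[[0.007, -0.0, 0.0, 0, 0, -0.0, 0.05], [0.006, -0.0, 0.0, 0, 0, -0.0, 0.05], [0.006, -0.001, 0.0, 0, 0, -0.0, 0.05]]
end [ 5.92900e-01 -2.10000e-03  8.80000e-03  7.85934e+01]
```

Call:
step_arm --pt "0.005 0.001 0 0 0 0 0.05" --pt "0.005 0.001 0 0 0 0.001 0.05" --pt "0.008 0 0 0 0 0.002 0.05" --pt "0.007 0 0 0 0 0.003 0.05" --pt "0.008 0 0 0 0 0.002 0.05" --pt "0.007 0 0 0 0 0.003 0.05" --pt "0.008 0 0 0 0 0.002 0.05" --pt "0 0 0 0 0 0 0.05"

```text
time: 21.2
tool_pos: [0.5828, -0.0874, 0.0132]
tool_rot: [0.0, 0.766, 0.643, 0.001]
contact_force: [1.6, 0.3, 0.5]
gripper_width: 0.585
```

```bash
python3 chk.py pics/c13.png
```

```text
cur [ 5.82800e-01 -8.74000e-02  1.32000e-02  7.99573e+01] F [1.6 0.3 0.5] t 21.2
G zone [-1.8 -8.9] h -92.6 expect pot [ -3.9 -53.9]
side blue 0.5 -131.5 r 43.9 589
side red 7.0 3.9 r 27.2 93
top blue 1.1 -130.3 r 42.5 715
top red 1.3 55.2 r 35.4 280
```

View pics/c13.png

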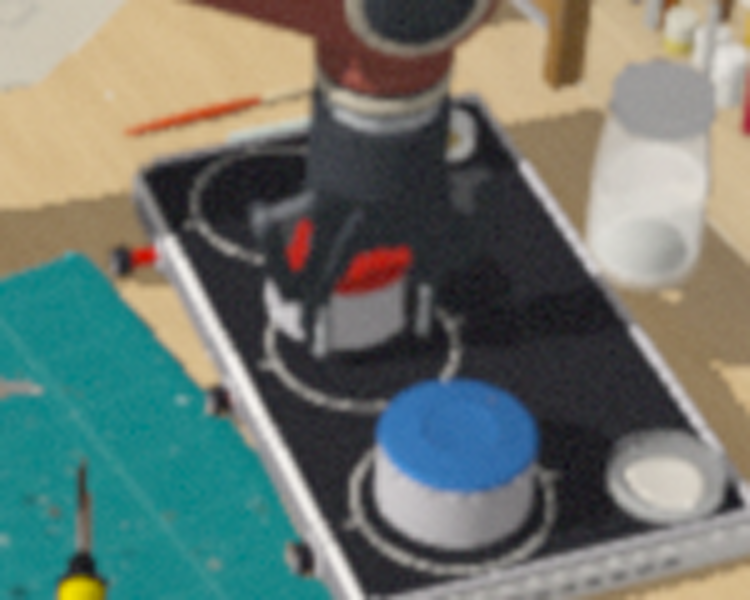

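View pics/c13t.png

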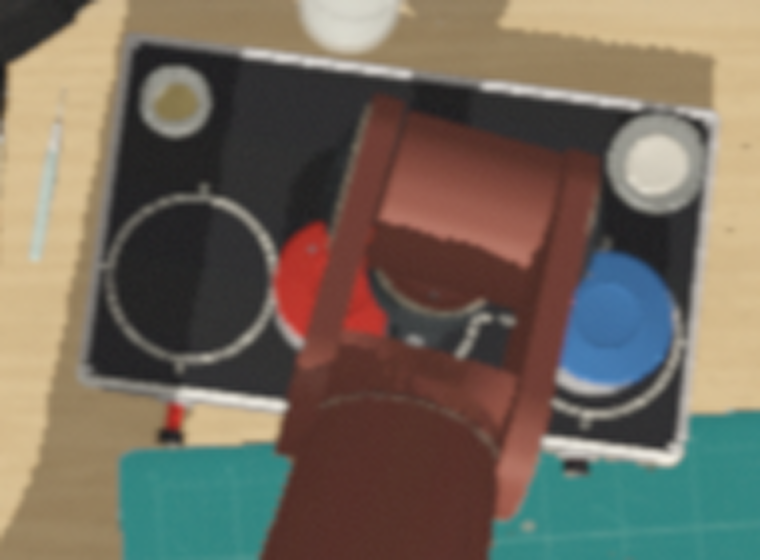

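```bash
python3 - <<'E'
from zp import *
path([(.3,38,87.4),(0,110,87),(0,124,87)],.0100,.05,8,off=47,side=1)
E
```

```text
[[0.008, 0.0, 0.002, 0, 0, -0.0, 0.05], [0.007, -0.0, 0.0, 0, 0, 0.0, 0.05], [0.007, -0.001, 0.0, 0, 0, 0.001, 0.05], [0.007, -0.0, 0.0, 0, 0, 0.001, 0.05], [0.007, -0.0, 0.0, 0, 0, 0.0, 0.05], [0.008, -0.001, 0.0, 0, 0, 0.001, 0.05], [0.007, -0.0, 0.0, 0, 0, 0.001, 0.05], [0.007, -0.001, 0.0, 0, 0, 0.0, 0.05]]
[[0.007, -0.0, 0.0, 0, 0, 0.001, 0.05], [0.007, -0.001, 0.0, 0, 0, 0.001, 0.05], [0.007, 0.0, 0.0, 0, 0, -0.0, 0.05], [0.007, -0.0, 0.0, 0, 0, -0.0, 0.05]]
end [ 5.93400e-01 -2.40000e-03  1.05000e-02  7.95923e+01]
```

Call:
step_arm --pt "0.008 0 0.002 0 0 0 0.05" --pt "0.007 0 0 0 0 0 0.05" --pt "0.007 -0.001 0 0 0 0.001 0.05" --pt "0.007 0 0 0 0 0.001 0.05" --pt "0.007 0 0 0 0 0 0.05" --pt "0.008 -0.001 0 0 0 0.001 0.05" --pt "0.007 0 0 0 0 0.001 0.05" --pt "0.007 -0.001 0 0 0 0 0.05"

```text
time: 22.1
tool_pos: [0.5899, -0.0313, 0.0113]
tool_rot: [0.001, 0.768, 0.641, -0.0]
contact_force: [-0.4, -5.0, 4.5]
gripper_width: 0.584
```

Call:
step_arm --pt "0.007 0 0 0 0 0.001 0.05" --pt "0.006 -0.001 0 0 0 0 0.05" --pt "0 0 0 0 0 0 0.05"

```text
time: 22.4
tool_pos: [0.5912, -0.0174, 0.0112]
tool_rot: [0.0, 0.768, 0.64, 0.001]
contact_force: [2.0, -2.7, 1.7]
gripper_width: 0.585
```

```bash
python3 chk.py pics/c14.png
```

```text
cur [ 5.91200e-01 -1.74000e-02  1.12000e-02  7.96534e+01] F [ 2.  -2.7  1.7] t 22.4
G zone [-2.4 61.6] h -92.9 expect pot [-4.7 16.6]
side blue 0.1 -130.8 r 43.7 588
side red 3.7 76.4 r 25.6 90
top blue 0.2 -127.0 r 43.4 902
top red -12.2 97.4 r 29.0 214
```

View pics/c14.png

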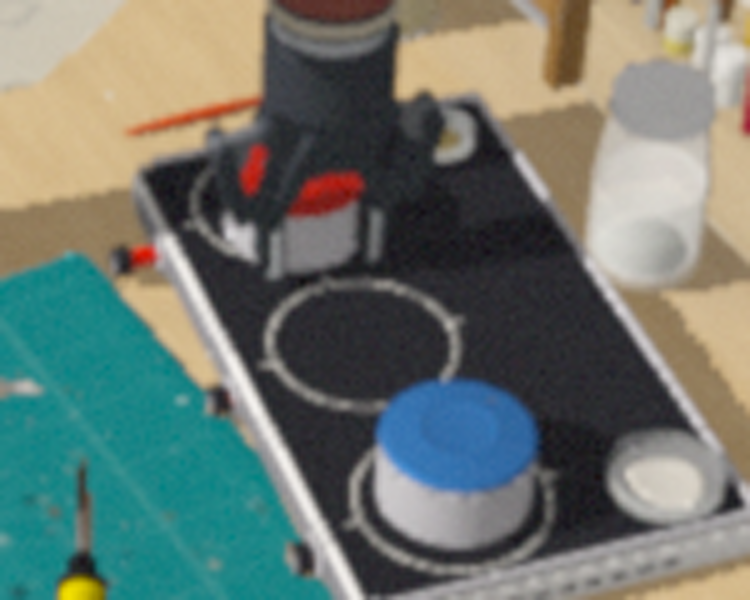

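View pics/c14t.png

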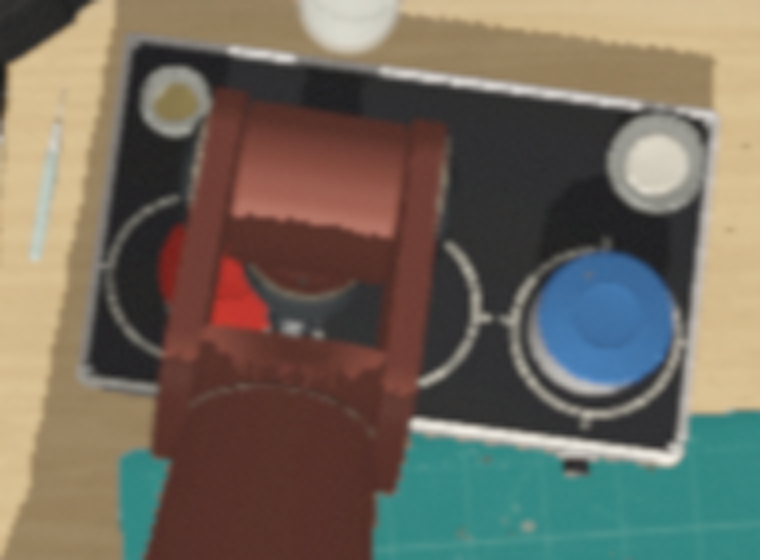

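Call:
step_arm --pt "0 0 0 0 0 0 0.05"

```text
time: 22.6
tool_pos: [0.5905, -0.0177, 0.0104]
tool_rot: [-0.0, 0.768, 0.64, 0.0]
contact_force: [0.7, -1.2, 0.8]
gripper_width: 0.583
```

Call:
step_arm --pt "0.005 0 0 0 0 0 0.05"

```text
time: 22.7
tool_pos: [0.5911, -0.0136, 0.0103]
tool_rot: [-0.0, 0.768, 0.64, -0.001]
contact_force: [-0.6, -3.2, 1.8]
gripper_width: 0.585
```

Call:
step_arm --pt "0 0 0 0 0 0 0.05"

```text
time: 22.8
tool_pos: [0.5911, -0.0127, 0.0103]
tool_rot: [-0.001, 0.768, 0.64, -0.0]
contact_force: [0.2, -1.6, 1.3]
gripper_width: 0.587
```

```bash
python3 chk.py pics/c15.png
```

```text
cur [ 5.91100e-01 -1.27000e-02  1.03000e-02  7.96388e+01] F [ 0.2 -1.6  1.3] t 22.8
G zone [-3.1 66.2] h -93.0 expect pot [-5.4 21.3]
side blue 0.1 -131.2 r 43.4 585
side red 2.6 81.5 r 25.6 86
top blue 0.1 -126.9 r 43.3 900
top red -12.5 101.5 r 29.9 217
```

View pics/c15.png

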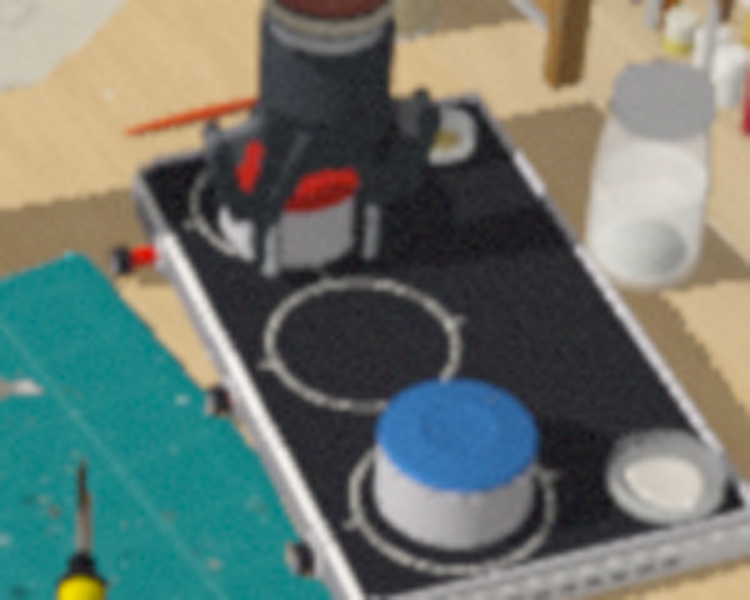

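Call:
step_arm --pt "0.005 0 0 0 0 0 0.05" --pt "0.005 0 0 0 0 0 0.05" --pt "0.004 0 0 0 0 0 0.05" --pt "0 0 0 0 0 0 0.05"

```text
time: 23.3
tool_pos: [0.594, 0.0016, 0.0105]
tool_rot: [-0.001, 0.768, 0.641, 0.0]
contact_force: [0.6, 0.4, -0.5]
gripper_width: 0.583
```

Call:
step_arm --pt "-0.01 0 0 0 0 0 0.05" --pt "-0.02 0 0 0 0 0 0.05" --pt "0 0 -0.02 0 0 0 0.05" --pt "0 0 -0.04 0 0 0 0.05" --pt "0 0 -0.045 0 0 0 0.05" --pt "-0.04 0 -0.03 0 0 0 0.05" --pt "-0.045 0 0 0 0 0 0.05" --pt "-0.03 0 0 0 0 0 0.05"

```text
time: 24.1
tool_pos: [0.5686, -0.1449, 0.1482]
tool_rot: [0.002, 0.768, 0.64, 0.001]
contact_force: [0.4, 0.1, -0.5]
gripper_width: 0.589
```

```bash
python3 chk.py pics/c16.png
```

```text
cur [ 0.5686 -0.1449  0.1482 79.5842] F [ 0.4  0.1 -0.5] t 24.1
G zone [ -8.5 -67.7] h -93.0 expect pot [ -10.9 -112.7]
side blue 0.0 -130.9 r 43.7 589
side red -3.2 119.3 r 41.3 261
top blue -5.7 -135.9 r 38.1 441
top red -0.9 126.4 r 42.3 865
```

View pics/c16.png

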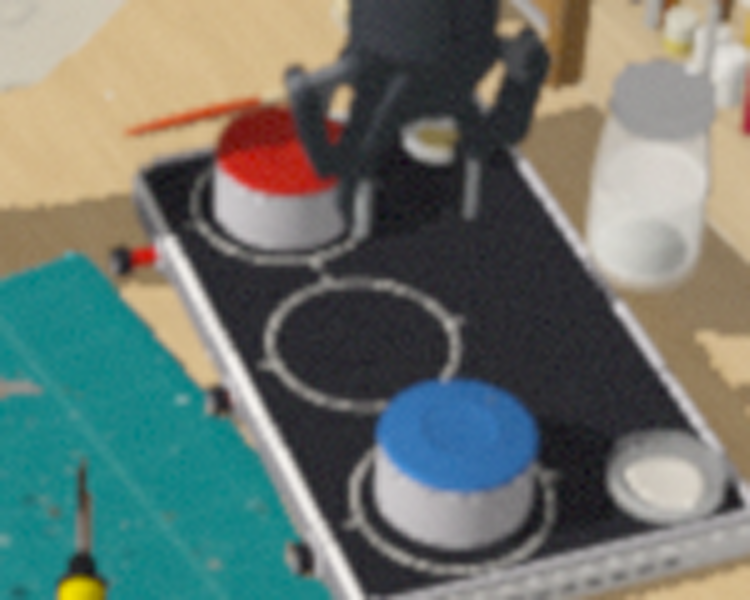

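View pics/c16t.png

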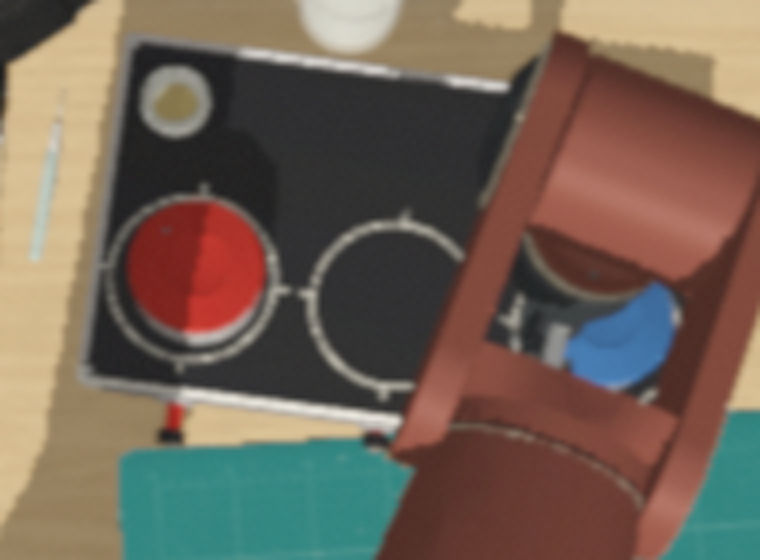

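Call:
step_arm --pt "0 -0.045 0 0 0 0 0.05" --pt "0 -0.045 0 0 0 0 0.05" --pt "-0.02 -0.045 0 0 0 0 0.05" --pt "-0.03 -0.03 0 0 0 0 0.05" --pt "0 0 0 0 0 0 0.05"

```text
time: 24.7
tool_pos: [0.3939, -0.1624, 0.1452]
tool_rot: [0.0, 0.769, 0.639, -0.0]
contact_force: [0.8, -0.2, 0.2]
gripper_width: 0.581
```

```bash
python3 chk.py pics/c17.png; python3 - <<'E'
from fit import *
for n,x0 in(("side",(.5838,-.0803,-.129)),("top",(.5875,-.0773,-.129))):
    p=np.load(f"last_{n}.npy");print(n,fitplate(n,p,x0))
E
```

```text
cur [ 0.3939 -0.1624  0.1452 79.4209] F [ 0.8 -0.2  0.2] t 24.7
G zone [-179.4 -107.6] h -93.2 expect pot [-181.9 -152.5]
side blue -0.1 -131.8 r 43.9 583
side red -1.3 119.4 r 41.7 332
top blue 0.1 -126.9 r 43.3 898
top red -0.9 126.4 r 42.3 860
side (array([ 0.58425455, -0.08040657, -0.13203206]), np.float64(-86.7436752319336))
top (array([ 0.58748497, -0.07712661, -0.13030074]), np.float64(-140.50839233398438))
```

View pics/c17.png

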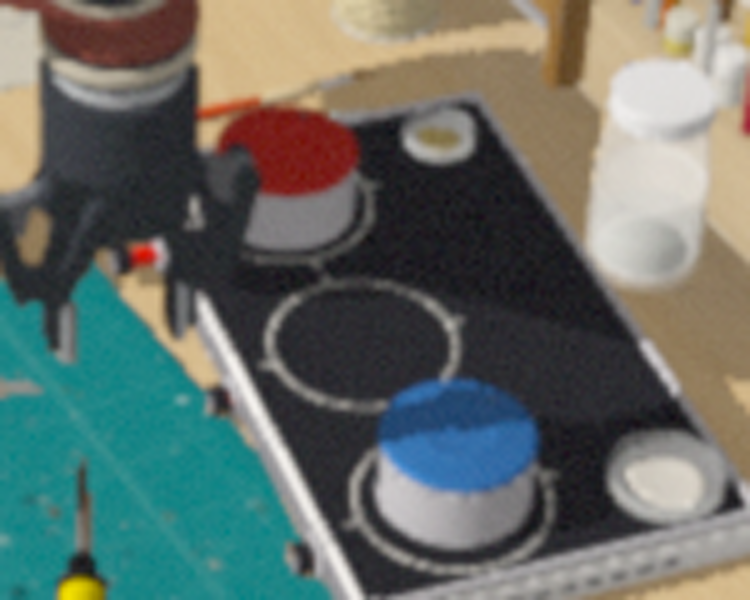

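View pics/c17t.png

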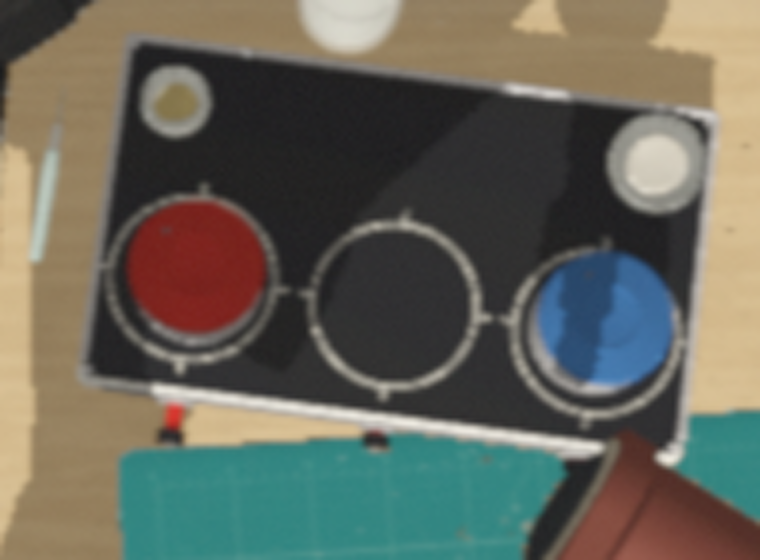

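```bash
python3 - <<'E'
from zp import *
c=cur()
a=G(-1,125,87,.145,off=64,side=1);b=G(-1,125,87,.0105,off=64,side=1)
rows(c,[(.48,-.11,.145,79.6,.05,.04),(*a,.05,.04),(*b,.05,.034)])
E
```

```text
[[0.022, 0.024, 0.0, 0, 0, -0.0, 0.05], [0.022, 0.024, 0.001, 0, 0, -0.001, 0.05], [0.022, 0.025, -0.0, 0, 0, 0.0, 0.05], [0.028, 0.023, -0.0, 0, 0, 0.0, 0.05], [0.027, 0.022, -0.0, 0, 0, 0.0, 0.05], [0.028, 0.023, -0.0, 0, 0, 0.0, 0.05], [0.027, 0.022, -0.0, 0, 0, 0.0, 0.05], [0.0, 0.0, 0.034, 0, 0, 0.0, 0.05]]
[[0.0, 0.0, 0.033, 0, 0, 0.0, 0.05], [0.0, 0.0, 0.034, 0, 0, 0.0, 0.05], [0.0, 0.0, 0.033, 0, 0, 0.0, 0.05]]
end [ 5.88700e-01 -1.79000e-02  1.09000e-02  7.96014e+01]
```

Call:
step_arm --pt "0.022 0.024 0 0 0 0 0.05" --pt "0.022 0.024 0 0 0 0 0.05" --pt "0.022 0.025 0 0 0 0 0.05" --pt "0.028 0.023 0 0 0 0 0.05" --pt "0.027 0.022 0 0 0 0 0.05" --pt "0.028 0.023 0 0 0 0 0.05" --pt "0.027 0.022 0 0 0 0 0.05" --pt "0 0 0 0 0 0 0.05"

```text
time: 25.6
tool_pos: [0.5917, -0.0138, 0.1452]
tool_rot: [-0.001, 0.766, 0.642, 0.001]
contact_force: [0.4, 0.4, 0.2]
gripper_width: 0.585
```

```bash
python3 - <<'E'
from zp import *
c=cur();print(c)
b=G(-1,125,87,.0105,off=64,side=1)
rows(c,[(*b,.05,.034)])
E
```

```text
(np.float64(0.5916570211283785), np.float64(-0.013831010764332297), np.float64(0.14516261091183852), np.float64(79.92933418487287))
[[-0.001, -0.0, 0.034, 0, 0, 0.001, 0.05], [-0.001, -0.001, 0.033, 0, 0, 0.002, 0.05], [-0.001, -0.0, 0.034, 0, 0, 0.001, 0.05], [-0.001, -0.001, 0.034, 0, 0, 0.002, 0.05]]
end [ 5.89000e-01 -1.74000e-02  1.02000e-02  7.95856e+01]
```

Call:
step_arm --pt "-0.001 0 0.034 0 0 0.001 0.05" --pt "-0.001 -0.001 0.033 0 0 0.002 0.05" --pt "-0.001 0 0.034 0 0 0.001 0.05" --pt "-0.001 0 0.034 0 0 0.002 0.05" --pt "0 0 0 0 0 0 0.05"

```text
time: 26.1
tool_pos: [0.5821, -0.0202, 0.0046]
tool_rot: [-0.005, 0.77, 0.638, -0.004]
contact_force: [-1.0, 0.1, -0.9]
gripper_width: 0.588
```

```bash
python3 chk.py pics/c18.png; python3 - <<'E'
from zp import *
c=cur()
w=W(-3,86)
rows(c,[(w[0],w[1],.0105,79.6,.05,.006)])
E
```

```text
cur [ 5.82100e-01 -2.02000e-02  4.60000e-03  7.93239e+01] F [-1.   0.1 -0.9] t 26.1
G zone [-11.1  57.7] h -93.3 expect pot [-13.7  12.7]
side blue -1.2 -131.7 r 44.6 589
side red -21.9 153.0 r 16.3 16
top blue 0.1 -126.9 r 43.3 901
top red -2.2 137.3 r 37.4 367
[[0.0057, 0.0003, 0.0, 0, 0, -0.001, 0.05], [0.0058, 0.0004, 0.0, 0, 0, -0.001, 0.05], [0.0057, 0.0003, 0.0, 0, 0, -0.001, 0.05], [0.0058, 0.0003, 0.0, 0, 0, -0.001, 0.05], [0.0057, 0.0004, 0.0, 0, 0, -0.001, 0.05]]
end [5.93800e-01 6.90000e-03 1.05000e-02 7.96059e+01]
```

View pics/c18.png

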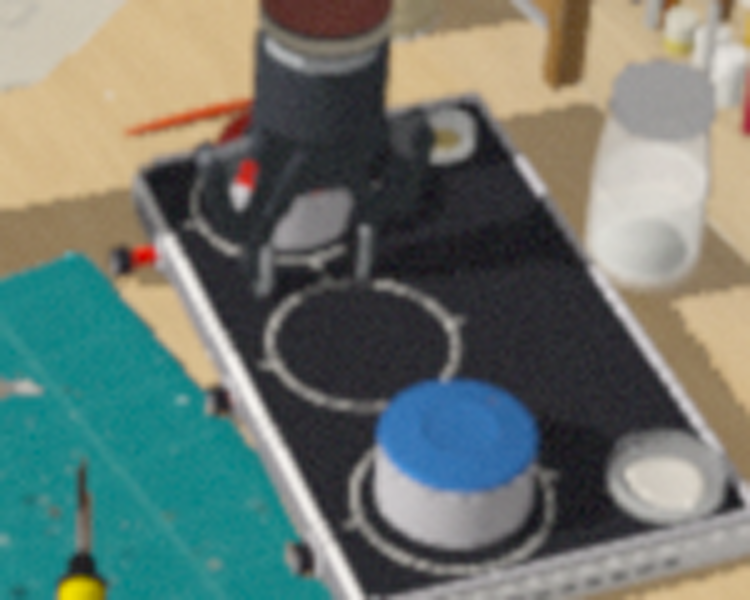

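Call:
step_arm --pt "0.0057 0.0003 0 0 0 -0.001 0.05" --pt "0.0058 0.0004 0 0 0 -0.001 0.05" --pt "0.0057 0.0003 0 0 0 -0.001 0.05" --pt "0 0 0 0 0 0 0.05"

```text
time: 26.6
tool_pos: [0.5923, -0.004, 0.0121]
tool_rot: [0.001, 0.769, 0.64, 0.001]
contact_force: [-0.2, -0.4, 0.3]
gripper_width: 0.588
```

```bash
python3 chk.py pics/c19.png; python3 - <<'E'
from zp import *
c=cur()
w=W(-2.5,86)
rows(c,[(w[0],w[1],.0105,79.6,.05,.006)])
E
```

```text
cur [ 5.92300e-01 -4.00000e-03  1.21000e-02  7.95269e+01] F [-0.2 -0.4  0.3] t 26.6
G zone [-3.1 75. ] h -93.1 expect pot [-5.5 30.1]
side blue 0.1 -130.8 r 43.7 589
side red 5.3 92.5 r 25.3 74
top blue 0.1 -126.9 r 43.3 900
top red -16.7 117.6 r 25.0 201
[[0.0058, 0.0003, 0.0004, 0, 0, -0.001, 0.05], [0.0059, 0.0003, 0.0005, 0, 0, -0.001, 0.05]]
end [5.94300e-01 6.80000e-03 1.05000e-02 7.96048e+01]
```

View pics/c19.png

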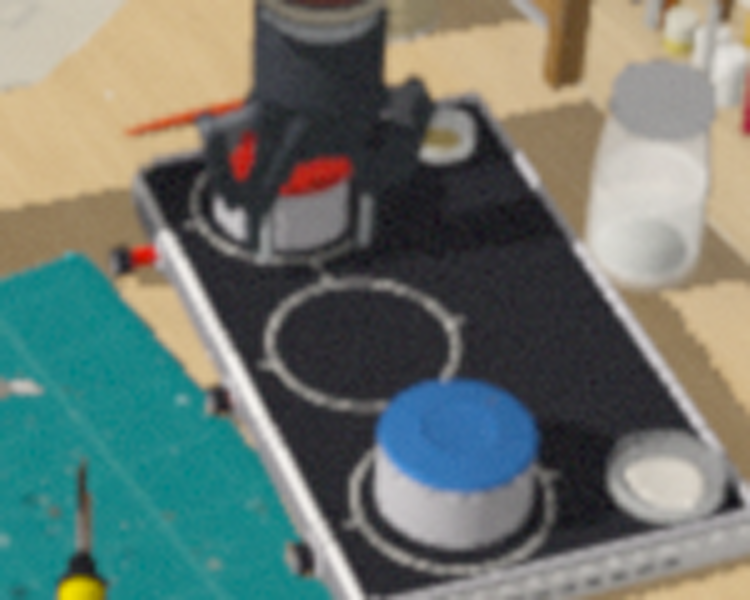

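Call:
step_arm --pt "0.004 0 0 0 0 0 0.05" --pt "0.004 0 0 0 0 0 0.05" --pt "0.003 0 0 0 0 0 0.05" --pt "0 0 0 0 0 0 0.05"

```text
time: 27.1
tool_pos: [0.5934, 0.0062, 0.0108]
tool_rot: [0.0, 0.769, 0.639, 0.0]
contact_force: [0.4, -0.3, 0.5]
gripper_width: 0.585
```

Call:
step_arm --pt "-0.01 0 0 0 0 0 0.05" --pt "-0.02 0 0 0 0 0 0.05" --pt "0 0 -0.02 0 0 0 0.05" --pt "0 0 -0.04 0 0 0 0.05" --pt "0 0 -0.045 0 0 0 0.05" --pt "0 -0.02 -0.04 0 0 0 0.05" --pt "0 -0.045 -0.02 0 0 0 0.05" --pt "0 -0.045 0 0 0 0 0.05"

```text
time: 27.9
tool_pos: [0.481, -0.0041, 0.1805]
tool_rot: [0.003, 0.769, 0.639, 0.003]
contact_force: [-0.2, -0.7, -0.0]
gripper_width: 0.586
```

Call:
step_arm --pt "0 -0.045 0 0 0 0 0.05" --pt "-0.03 -0.02 0 0 0 0 0.05" --pt "-0.045 0 0 0 0 0 0.05" --pt "-0.045 0 0 0 0 0 0.05" --pt "-0.045 0 0 0 0 0 0.05" --pt "-0.045 0 0 0 0 0 0.05" --pt "-0.04 0 0 0 0 0 0.05" --pt "-0.03 0 0 0 0 0 0.05"

```text
time: 28.7
tool_pos: [0.3632, -0.2691, 0.1758]
tool_rot: [0.0, 0.77, 0.638, 0.0]
contact_force: [-0.2, 0.1, -0.7]
gripper_width: 0.584
```

```bash
python3 chk.py pics/c20.png
```

```text
cur [ 0.3632 -0.2691  0.1758 79.3293] F [-0.2  0.1 -0.7] t 28.7
G zone [-196.2 -217.4] h -93.3 expect pot [-198.7 -262.3]
side blue -1.2 -131.2 r 44.4 587
side red -2.7 126.2 r 42.9 306
top blue 0.1 -126.9 r 43.3 901
top red -2.4 130.1 r 42.3 865
```

View pics/c20.png

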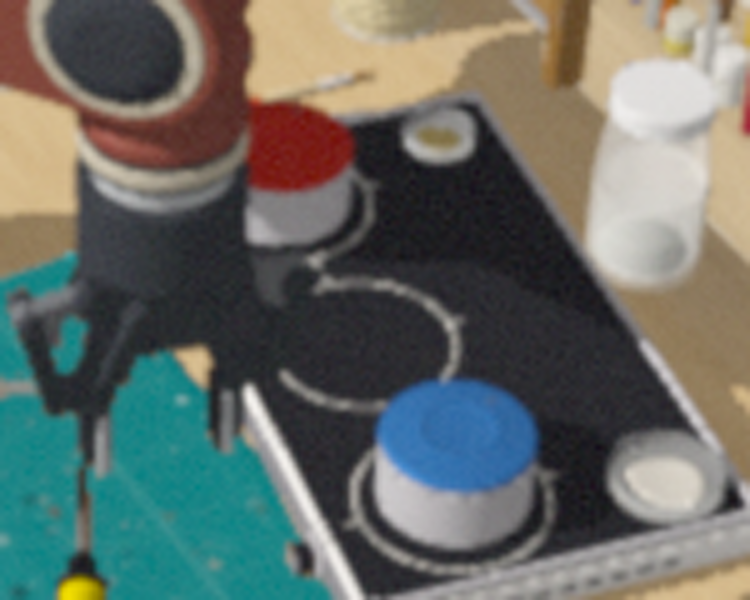

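View pics/c20t.png

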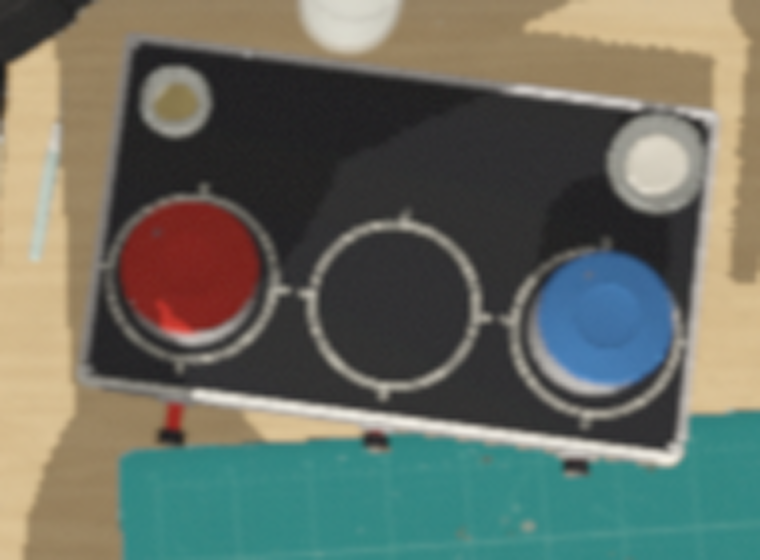

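Call:
step_arm --pt "-0.03 0 0 0 0 0 0.05" --pt "0 0 0 0 0 0 0.05" --pt "0 0 0 0 0 0 0.05"

```text
time: 29.1
tool_pos: [0.3588, -0.2958, 0.1756]
tool_rot: [-0.0, 0.769, 0.639, 0.0]
contact_force: [0.7, 0.1, 0.8]
gripper_width: 0.587
```

```bash
python3 - <<'E'
from plant import *
print(state()["time"]);print(job_done())
E
```

```text
29.1
the job is handed in; nothing more can be done
None
```

I did the whole job in the order asked and handed it in at 29.1 s.

**What I did**
- **Knob:** I pushed the free right zone's knob in until it met its stop at about 12 N. It then looked like the middle knob, with no red shaft showing. The left knob is still out and the middle knob still in.
- **Blue pot (finished):** I slid it behind the red pot and into the right ring.
- **Red pot:** I slid it straight into the left ring, the zone that is still on. It first stopped a few millimetres short, so I nudged it about 5 mm further.

**Last checks**

A pot may sit up to 9.5 mm off centre and still be inside its ring. The table gives each pot's offset from its ring centre, front to back and along the plate, in mm:

| Pot | Top camera | Side camera |
|---|---|---|
| Blue | 0, +3 | −1, −1 |
| Red | −2, 0 | −3, −4 |

- **Pots:** Both cameras put both pots inside their rings. The smallest gap between the pots I measured was about 13 mm.
- **Other things:** The dishes looked unmoved in the last top view. The arm was clear of everything at hand-in.

**What disagreed**
- **Camera offset:** The two cameras differed by about 4 mm on the plate and up to about 7 mm on the pots, more than the stated 2 mm calibration. I worked with their mean.
- **Fingertip height:** The fingertips stood about 38 mm higher than the reported tool position. There was no contact with the desk at a reported height of −5 mm. I set the pushing heights from the images instead.
- **Blocked view:** In the last side view the arm hid part of the red pot, so that reading is weaker. That view also hid the left and middle knobs, so their final check came from the top camera.

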